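Make up the coat-rack and cabinet kits

ROBOT

A 6-joint arm with a two-finger parallel gripper is mounted at the origin on the work surface. World frame = base frame: x ahead of the robot, y to its left, z up, the work surface at z = 0. Lengths are in m, angles in rad, forces in N, time in s.
With the tool pointing down it reaches from about 0.225 to 0.875 m from the base axis. Payload 3.4 kg.
Tool frame: the origin (TCP) lies at the very end of the fingers, on their centre line; the grasp point (between the pads) lies 19 mm behind it; x points along the fingers, z is the direction in which the jaws open and shut, and the axes are right-handed (so a half turn about x gives the same grasp; the last joint's range is limited). The gripper opens to 85 mm and grips with 20 to 120 N. Pads are 22 mm wide; open, the fingers measure 114 mm over their backs; the gripper's body (76 mm by 85 mm) begins 54 mm behind the grasp point. The pads swing forward as they close: fully open they stand 13 mm farther back than shut.
Start: joints at [1.003, 0.276, 1.505, -0, 1.361, -0.121], TCP at [0.248, 0.519, 0.231] pointing down, gripper open.
Joint ranges: [-2.89, 2.89], [-0.75, 2.08], [0.22, 2.7], [-1.18, 4.32], [0.11, 2.71], [-2.7, 2.7]. Speed limits (rad/s): [2.57, 2.57, 3.14, 3.14, 3.14, 3.14].

INTERFACE

Orientations are given as a unit quaternion [w, x, y, z].
In Python, from rig import manip, viewer, finder gives the robot as it stands.
- The arm moves only by the tool move_arm, never from a script. Its argument "rows" is a list of rows, each a list of 3 entries, a list of its own where there are three numbers: the shift along the tool's x, y, z in mm, then the turn about the tool's x in rad, then the finger opening in mm, from 0 to 85.4. A call has 1 to 8 rows; each row is the pose to reach, as a shift and turn from the pose measured when the call began, along the tool's axes at that moment; what a row does not reach only later rows make up. A row lasts 1/12 s, in which the tool goes at most 41.7 mm and 7.16 degrees, less where a joint would pass 70% of its speed; a pose out of reach is approached as far as the arm can. A call with a gripper value outside its range is refused whole. The fingers move at their own pace and stop on an object; "force" is the grip in N (left out, the last holds). Time passes only in rows, so rows that repeat a pose let the fingers close. It gives the time, the measured TCP pose, the force and the opening at its end, in the units of the state.
- manip.get_state(): the state, without advancing time (a new reading comes with each control period).
- viewer.get_image(name): name is "side" or "top"; returns the picture (420x560x3 uint8, red, green, blue); there is no depth.
- viewer.get_calibration(name): a dict with "mtx" (3x3 intrinsics, pixels), "R" (3x3) and "t" (3): a world point X has camera coordinates R X + t. Camera axes: x right, y down, z forward; pixel columns grow to the right and rows downward; lengths in m; the calibration is good to about 2 mm. A picture is of the moment at which its call begins. get_calibration takes no time and is no camera call.
- manip.sign_off(): hands the job in, once; it reports no verdict.
Trained networks look in the newest picture that a camera, given by its name, has taken for a name from the list of things; names that differ only in an ending like _2 or _b are one class to them, and where a whole thing is asked for, a point or a joint stands for the part that bears it (a point fixed in the world has none). Each returns a list of dicts, best first, with "score" (0 to 1); they miss things now and then, are a little off and sometimes report something else, mostly with a low value. They report only what shows in the picture. A call takes as long as a camera call. They do not tell look-alikes from the thing itself.
- finder.look_for(target, camera): "centre" ([column, row] in pixels, amid what is visible of it).
- finder.trace(target, camera): "mask" (420x560 bool, what is visible of it) and "centre" ([column, row] in pixels, amid what is visible of it).
The state is a dict: "clock": time; "qpos": joint angles; "qd": joint speeds; "effort": joint torques, N m; "position": TCP position; "ee_rot": TCP orientation; "contact_force": force on the tool from outside, world axes, zero at the start; "moment": the same for the moment, N m; "width": finger opening in m.
Only numpy, scipy, OpenCV 4.12 (cv2) and the standard library are available. Lean on these libraries where they do the work, as an engineer would, in place of code of your own. Each camera call takes 0.05 s, during which the arm holds its last target.

TASK

Make up two kits from the stock on the bench: in the larger tray (screws already in) the hand sander in the long wide bay, the coat hook on its back plate along the far bay and the small wax tin upright in the squarish bay; in the smaller tray (hinges already in) the drawer pull on its feet along the long narrow bay and the turned wooden foot, wide end down, in the empty square bay. Set each down flat in the middle of its bay, clear of the partitions, either way round. Leave the big paint tin where it stands.

Things in the scene. Friction and masses are not known exactly. Their poses are not given: they have to be found in the camera images.
- tray_rack: Larger kit tray, fixed, plywood, 178 (x) x 197 (y) mm; floor 5 mm, rims and partitions 13 mm above the bench. Origin: centre of underside; x away from the robot within 9 deg, y left. Bays (size x by y, centre x, y in mm): sander, right, 168 x 90, (0, -48.5); hook, far left, 50 x 92, (59, 47.5), hook along y; wax tin, near left, 88 x 92, (-40, 47.5); between these a narrow slot of screws.
- tray_cabinet: Smaller kit tray, fixed, plywood, 174 (x) x 131 (y) mm; floor 5 mm, rims and partitions 13 mm above the bench. Origin: centre of underside; x away from the robot within 9 deg, y left. Bays (size x by y, centre x, y in mm): drawer pull, right, 164 x 40, (0, -40.5), pull along x; wooden foot, far left, 76 x 76, (44, 22.5); near left one holds two flat brass hinges.
- sander_grip (a point): Hand sander: grey base 144 (x) x 66 (y) x 14 mm with a wooden ridge handle along x on top, 100 long, 26 wide, 58 mm high overall; 0.25 kg. Point in the middle of the handle, 38 mm above the underside: pinch across y here. x along its length, z up; starts within 18 deg of the robot's x.
- hook_grip (a point): Black cast coat hook lying on its back plate, prongs up: plate 68 (x) x 26 (y) x 5 mm; stem in its middle 12 mm thick (y), 14 wide, 37 high; long prong to +x up to 62 mm high, short one to -x; 0.12 kg. Point in the middle of the stem, 30 mm above the underside, over the plate's centre: pinch across y here. z up; any yaw.
- wax_tin_center (a point): Small plain metal wax tin with a pale label, upright, 64 mm diameter, 60 mm high, 0.2 to 0.4 kg. Point at its centre, 30 mm above its underside, z up.
- pull_grip (a point): Steel D-shaped drawer pull standing like a bridge on two feet: 140 mm long (x), bar 12 (y) x 10 (z) mm, 40 mm high overall, feet 18 mm across; 0.14 kg. Point in the middle of the bar, 34 mm above the underside: pinch across y here. x along the bar, z up; starts within 18 deg of the robot's x.
- foot_center (a point): Turned wooden furniture foot standing on its wide end: 50 mm diameter at the base, 42 mm from 27 to 46 mm up, 34 mm at the top with a white glide pad, 70 mm high; 0.09 kg. Point on its axis, 35 mm above its underside, z up.
- paint_tin_center (a point): Big paint tin with a wire handle, 84 mm diameter, 100 mm high, 0.95 kg, among the stock; belongs to no kit, must stay where it is. Point at its centre, 48 mm up.
Not all that is in view belongs to the job. Leave any blue or purple look-alike of the part that bears foot_center alone.

How it is judged:
By the outcome, as a careful person would: the job done as asked, in the order asked, and still so for the second after the job is handed in, with the robot touching nothing.
It also fails if it takes over 128 s, if anything falls off the work surface, if the arm or the gripper's body presses on something with over 40 N, if the wrist force passes 120 N, or if a joint passes its speed limit or range.

## Working session

There is one attempt and no reset: what is moved stays moved. The work goes in short steps, Python scripts to look and compute and a tool call to move; the robot and the scene stay as the last step left them, time stands still between calls to the robot, and variables do not carry over. Pictures are saved under pics/ and viewed, and the job is handed in when it is done.

Besides the shell and the picture viewer there is one more tool, called as name(argument=value, ...) on one line, values as JSON. move_arm: Moves the arm, as the interface text tells. Its arguments: {"type":"object","properties":{"rows":{"type":"array"},"force":{"type":"number"}},"required":["rows"]}

```bash
ls; mkdir -p pics; python3 - <<'E'
from rig import manip, viewer, finder
import cv2
for n in ("top","side"):
    im=viewer.get_image(n); cv2.imwrite(f"pics/{n}0.png",cv2.resize(im[:,:,::-1],(800,600),interpolation=cv2.INTER_CUBIC))
    c=viewer.get_calibration(n); print(n,c)
print(manip.get_state())
E
```

```text
pics
top {'mtx': array([[413.89033325,   0.        , 271.53601556],
       [  0.        , 413.89033325, 208.21532122],
       [  0.        ,   0.        ,   1.        ]]), 'R': array([[-0.00672494, -0.99996752, -0.00444128],
       [-0.98619877,  0.00736696, -0.1654017 ],
       [ 0.16542905,  0.00326767, -0.98621628]]), 't': array([-0.00088078,  0.54217132,  0.73690872])}
side {'mtx': array([[516.38929125,   0.        , 284.77712394],
       [  0.        , 516.38929125, 206.67410687],
       [  0.        ,   0.        ,   1.        ]]), 'R': array([[ 0.9429792 , -0.33244621,  0.0164237 ],
       [-0.22577048, -0.67509222, -0.70233766],
       [ 0.24457701,  0.65858182, -0.71165447]]), 't': array([-0.50999333,  0.16439555,  0.93783483])}
{'clock': 0.1, 'qpos': array([ 1.00298036e+00,  2.76551819e-01,  1.50601347e+00,  9.92916694e-06,
        1.36069324e+00, -1.21027920e-01]), 'qd': array([-0.00047319, -0.00087848, -0.00288188, -0.00205716,  0.00047095,
        0.00018867]), 'effort': array([ 2.46463729e-03, -4.17697370e+01, -2.46407425e+01, -2.06524514e-04,
        5.76127495e-03,  8.38425564e-06]), 'position': array([0.24820291, 0.51815167, 0.230512  ]), 'ee_rot': array([ 0.59781195, -0.37705282,  0.59888015,  0.37655625]), 'contact_force': array([ 0.36664418, -0.17446091,  0.33594814]), 'moment': array([-0.00936438, -0.00104853,  0.03911801]), 'width': 0.08550280300413006}
```

View pics/top0.png

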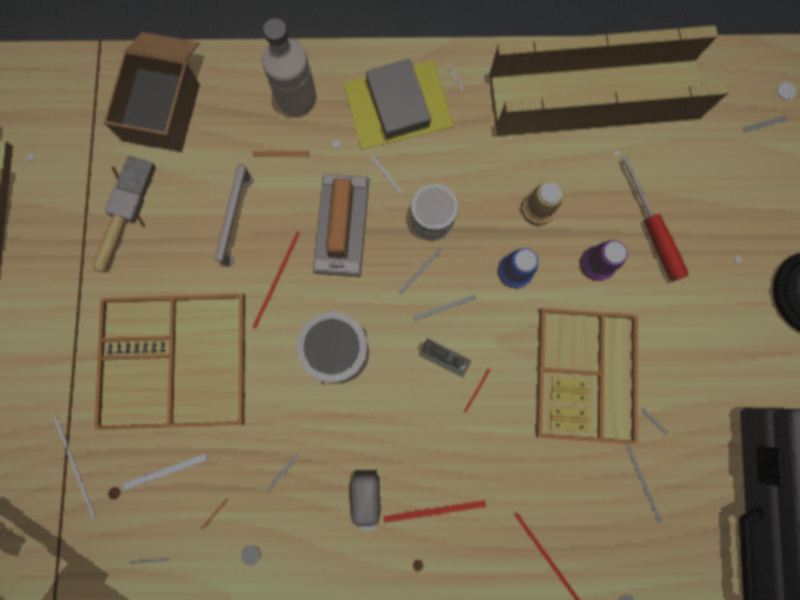

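View pics/side0.png

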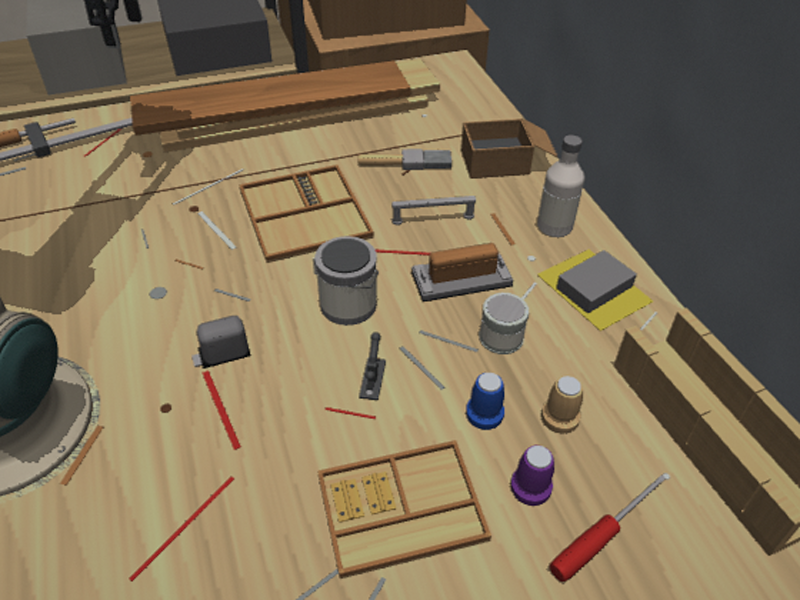

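The top view (800x600 pixels) shows:
- Sander at (342,225), with a grey pad on yellow paper at (398,98) that could be mistaken for it.
- Hook at (445,357).
- Wax tin at (434,210). The paint tin at (333,348) is the other round tin.
- Pull at (233,215).
- Natural wood foot with a white pad at (543,203). Its look-alikes are the blue one at (519,267) and the purple one at (604,260).
- Larger tray at (170,362) and smaller tray at (588,376).

I'll fit simple solid models to the network masks in both cameras.

```bash
cat > h.py <<'E'
from rig import manip, viewer, finder
import numpy as np, cv2
from scipy.optimize import minimize
from scipy.spatial.transform import Rotation as Rot
CAL={n:viewer.get_calibration(n) for n in ("top","side")}
def proj(X,n):
    c=CAL[n]; p=(np.asarray(X)@c["R"].T+c["t"])@c["mtx"].T
    return p[:,:2]/p[:,2:]
def box(x0,x1,y0,y1,z0,z1): return np.array([[x,y,z] for x in(x0,x1) for y in(y0,y1) for z in(z0,z1)])/1e3
def cone(r0,r1,z0,z1):
    a=np.linspace(0,2*np.pi,32,endpoint=False)
    return np.vstack([np.c_[r*np.cos(a),r*np.sin(a),0*a+z] for r,z in((r0,z0),(r1,z1))])/1e3
M={
"sander_grip":[box(-72,72,-33,33,0,14),box(-50,50,-13,13,14,58)],
"hook_grip":[box(-34,34,-13,13,0,5),box(-7,7,-6,6,0,37),
   np.vstack([box(0,7,-5,5,25,37),box(22,30,-5,5,55,62)]),np.vstack([box(-7,0,-5,5,18,28),box(-22,-15,-5,5,28,38)])],
"wax_tin_center":[cone(32,32,0,60)],
"pull_grip":[box(-70,70,-6,6,30,40),box(-70,-58,-9,9,0,35),box(58,70,-9,9,0,35)],
"foot_center":[cone(25,24,0,8),cone(21,21,8,46),cone(21,17,46,70)],
"paint_tin_center":[cone(42,42,0,100)],
"tray_rack":[box(-89,89,-98.5,98.5,0,13)],
"tray_cabinet":[box(-87,87,-65.5,65.5,0,13)],
}
def render(name,p,n,S=4):
    im=np.zeros((420*S,560*S),np.uint8); c,s=np.cos(p[2]),np.sin(p[2])
    z=p[3] if len(p)>3 else 0
    for P in M[name]:
        X=P@np.array([[c,-s,0],[s,c,0],[0,0,1]]).T+[p[0],p[1],z]
        q=(proj(X,n)+.5)*S
        cv2.fillConvexPoly(im,cv2.convexHull(np.round(q).astype(np.int32)),1)
    return cv2.resize(im.astype(np.float32),(560,420),interpolation=cv2.INTER_AREA)
def ground(px,n,z=0):
    c=CAL[n]; d=c["R"].T@np.linalg.inv(c["mtx"])@[px[0],px[1],1]; o=-c["R"].T@c["t"]
    return (o+d*(z-o[2])/d[2])[:2]
def fit(name,masks,p0s):
    ms={n:m.astype(np.float32) for n,m in masks.items()}
    def cost(p): return sum(np.abs(render(name,p,n)-m).sum()/m.sum() for n,m in ms.items())
    best=None
    for p0 in p0s:
        p0=np.array(p0,float)
        sx=np.vstack([p0]+[p0+np.eye(len(p0))[i]*[.012,.012,.15,.012][i] for i in range(len(p0))])
        r=minimize(cost,p0,method="Nelder-Mead",options=dict(initial_simplex=sx,xatol=2e-4,fatol=1e-4,maxiter=160))
        if best is None or r.fun<best.fun: best=r
    return best
def overlay(name,p,n,im):
    cs,_=cv2.findContours((render(name,p,n)>.5).astype(np.uint8),cv2.RETR_EXTERNAL,cv2.CHAIN_APPROX_NONE)
    cv2.drawContours(im,cs,-1,(0,255,0),1)
E
cat > loc.py <<'E'
from h import *
import pickle
ims={n:viewer.get_image(n)[:,:,::-1].copy() for n in("top","side")}
approx={"sander_grip":(342,225),"hook_grip":(445,357),"wax_tin_center":(434,210),"pull_grip":(233,215),"foot_center":(543,203),"paint_tin_center":(333,348),"tray_rack":(170,362),"tray_cabinet":(588,376)}
H={"sander_grip":.03,"hook_grip":.02,"wax_tin_center":.05,"pull_grip":.03,"foot_center":.05,"paint_tin_center":.08,"tray_rack":.01,"tray_cabinet":.01}
res={}
for k,a in approx.items():
    masks={}
    g=ground(np.array(a)*.7,"top",H[k])
    for n in("top","side"):
        t=proj([[g[0],g[1],H[k]]],n)[0]
        L=finder.trace(k,n)
        L=[d for d in L if np.hypot(*(np.array(d["centre"])-t))<25]
        print(k,n,[(round(d["score"],2),np.round(d["centre"]),d["mask"].sum()) for d in L],t.round())
        if L: masks[n]=L[0]["mask"]
    yaws=[0] if "tray" in k or "tin" in k or "foot" in k else [-.3,0,.3]
    if k=="hook_grip": yaws=np.arange(0,6.2,.52)
    r=fit(k,masks,[(g[0],g[1],y) for y in yaws])
    res[k]=r.x
    print("  ",r.x.round(4),np.degrees(r.x[2]).round(1),r.fun.round(3))
    for n in ims: overlay(k,r.x,n,ims[n])
pickle.dump(res,open("res.pkl","wb"))
for n in ims: cv2.imwrite(f"pics/{n}_fit.png",cv2.resize(ims[n],(800,600),interpolation=cv2.INTER_CUBIC))
E
python3 loc.py
```

```text
sander_grip top [(0.76, array([239., 160.]), np.int64(2360))] [239. 157.]
sander_grip side [(0.61, array([320., 191.]), np.int64(2050))] [322. 187.]
   [ 0.652  0.062 -0.09 ] -5.2 0.103
hook_grip top [(0.93, array([312., 250.]), np.int64(476))] [311. 250.]
hook_grip side [(0.82, array([259., 260.]), np.int64(504))] [261. 259.]
   [ 0.4637 -0.0806  1.1803] 67.6 0.375
wax_tin_center top [(0.97, array([303., 144.]), np.int64(1063))] [304. 147.]
wax_tin_center side [(0.58, array([354., 229.]), np.int64(1266))] [354. 220.]
   [ 0.6604 -0.0661  0.0706] 4.0 0.134
pull_grip top [(0.94, array([158., 149.]), np.int64(612))] [163. 150.]
pull_grip side [(0.76, array([304., 141.]), np.int64(423))] [304. 144.]
   [ 0.6615  0.2123 -0.1901] -10.9 0.576
foot_center top [(0.9, array([384., 139.]), np.int64(628))] [380. 142.]
foot_center side [(0.94, array([396., 282.]), np.int64(885))] [393. 276.]
   [ 0.6742 -0.2182  0.17  ] 9.7 0.266
paint_tin_center top [(0.89, array([234., 242.]), np.int64(1943))] [233. 244.]
paint_tin_center side [(0.93, array([243., 194.]), np.int64(2368))] [243. 186.]
   [0.4722 0.0652 0.0403] 2.3 0.131
tray_rack top [(0.97, array([120., 256.]), np.int64(9616))] [119. 253.]
tray_rack side [(0.76, array([209., 146.]), np.int64(4042))] [213. 146.]
   [0.4624 0.2942 0.0208] 1.2 0.114
tray_cabinet top [(0.92, array([409., 266.]), np.int64(6394))] [412. 263.]
tray_cabinet side [(0.8, array([279., 355.]), np.int64(7898))] [282. 353.]
   [ 0.4386 -0.2717 -0.0726] -4.2 0.059
```

View pics/top_fit.png

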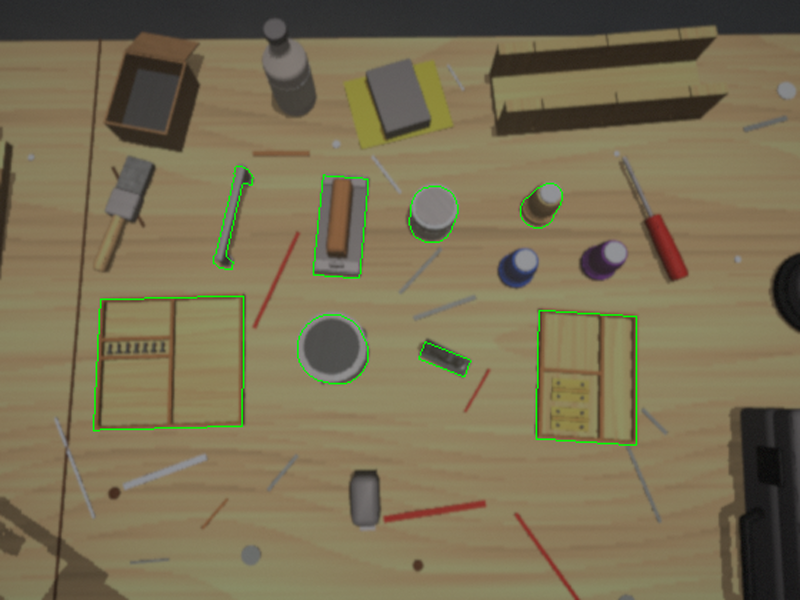

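View pics/side_fit.png

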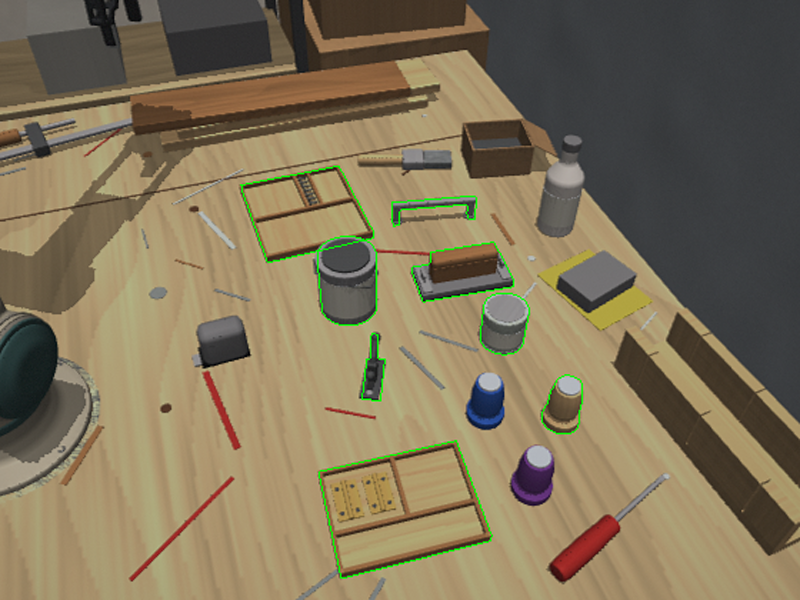

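Outlines fit well in both views. The natural wood foot sits at top (543,203) and side (563,403), apart from the blue and purple ones. Next: a close crop check, plus single-view refits to judge consistency.

```bash
cat > chk.py <<'E'
from h import *
import pickle
res=pickle.load(open("res.pkl","rb"))
for k in ["sander_grip","hook_grip","wax_tin_center","pull_grip","foot_center","tray_rack","tray_cabinet"]:
    for n in("top","side"):
        L=[d for d in finder.trace(k,n)]
        t=proj([[res[k][0],res[k][1],.02]],n)[0]
        L=[d for d in L if np.hypot(*(np.array(d["centre"])-t))<25]
        if not L: print(k,n,"none");continue
        m=L[0]["mask"].astype(np.float32)
        if k=="tray_rack" and n=="side":
            occ=render("paint_tin_center",res["paint_tin_center"],n)>.3
        r=fit(k,{n:m},[res[k]])
        print(k,n,(r.x[:2]*1e3).round(1),np.degrees(r.x[2]).round(1),round(r.fun,3),"joint",(res[k][:2]*1e3).round(1),np.degrees(res[k][2]).round(1))
im=viewer.get_image("top")[:,:,::-1]
a=cv2.resize(im[110:210,330:460],None,fx=3,fy=3,interpolation=cv2.INTER_CUBIC)
b=cv2.resize(im[225:275,280:345],None,fx=6,fy=6,interpolation=cv2.INTER_CUBIC)
s=viewer.get_image("side")[:,:,::-1]
c=cv2.resize(s[225:285,235:300],None,fx=5,fy=5,interpolation=cv2.INTER_CUBIC)
w=np.zeros((300,a.shape[1]+b.shape[1],3),np.uint8);w[:,:390]=a;w[:,390:]=b[:300]
cv2.imwrite("pics/crop.png",w);cv2.imwrite("pics/cropside.png",c)
E
python3 chk.py
```

```text
sander_grip top [653.9  61.4] -5.1 0.033 joint [652.  62.] -5.2
sander_grip side [650.3  62.5] -5.3 0.039 joint [652.  62.] -5.2
hook_grip top [465.5 -82.1] 62.9 0.074 joint [463.7 -80.6] 67.6
hook_grip side [462.4 -78.7] 63.7 0.095 joint [463.7 -80.6] 67.6
wax_tin_center top [662.5 -67.2] 7.9 0.053 joint [660.4 -66.1] 4.0
wax_tin_center side [660.3 -64.3] 6.3 0.036 joint [660.4 -66.1] 4.0
pull_grip top [663.5 211.3] -10.8 0.197 joint [661.5 212.3] -10.9
pull_grip side [661.4 214.6] -9.6 0.316 joint [661.5 212.3] -10.9
foot_center top [ 677.2 -220.2] 14.9 0.103 joint [ 674.2 -218.2] 9.7
foot_center side [ 675.3 -215.5] 14.1 0.097 joint [ 674.2 -218.2] 9.7
tray_rack top [463.8 292.9] 1.2 0.016 joint [462.4 294.2] 1.2
tray_rack side [461.3 298.4] 1.7 0.061 joint [462.4 294.2] 1.2
tray_cabinet top [ 440.4 -272.4] -4.3 0.017 joint [ 438.6 -271.7] -4.2
tray_cabinet side [ 437.5 -270.9] -4.5 0.018 joint [ 438.6 -271.7] -4.2
```

View pics/crop.png

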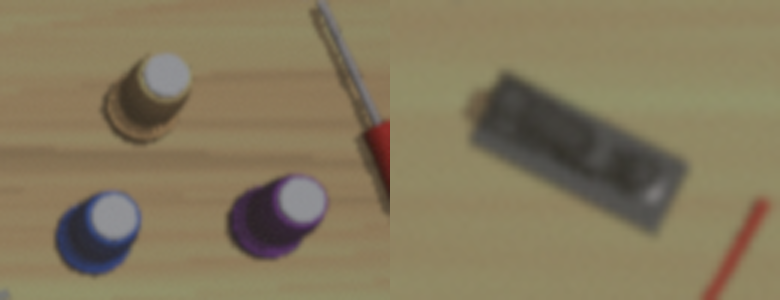

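```bash
cat > plan.py <<'E'
import sys
from h import *
from rig import manip
s=manip.get_state(); w,x,y,z=s["ee_rot"]; R=Rot.from_quat([x,y,z,w]).as_matrix()
yaw=np.degrees(np.arctan2(R[1,2],R[0,2]))
print("t",round(s["clock"],2),"pos",(s["position"]*1e3).round(1),"jawyaw",yaw.round(1),"w",(s["width"]*1e3).round(1),"F",s["contact_force"].round(1),"q6",s["qpos"][5].round(2),"xtool",R[:,0].round(3))
for a in sys.argv[1:]:
    v=[float(u) for u in a.split(",")]
    d=R.T@(np.array(v[:3])-s["position"]*1e3)
    t=(v[3]-yaw+90)%180-90
    print(a,"shift",d.round(1),"turn",-np.radians(t).round(3),"alt",-np.radians(t-180*np.sign(t)).round(3))
E
python3 plan.py 652.1,62,150,84.8 652.1,62,18,84.8
```

```text
Traceback (most recent call last):
  File "plan.py", line 6, in <module>
    print("t",round(s["clock"],2),"pos",(s["position"]*1e3).round(1),"jawyaw",yaw.round(1),"w",(s["width"]*1e3).round(1),"F",s["contact_force"].round(1),"q6",s["qpos"][5].round(2),"xtool",R[:,0].round(3))
                                                                                               ^^^^^^^^^^^^^^^^^^^^^^
AttributeError: 'float' object has no attribute 'round'
```

View pics/cropside.png

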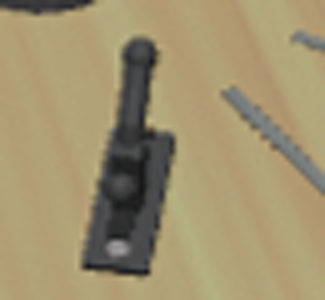

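The crops confirm the foot choice: pale wood, left of the blue and purple ones. They also show the hook on its plate with prongs up.

```bash
sed -i 's/(s\["width"\]\*1e3).round(1)/round(s["width"]*1e3,1)/' plan.py; python3 plan.py 652.1,62,150,84.8 652.1,62,18,84.8
```

```text
t 1.8 pos [248.5 518.6 231.3] jawyaw 64.4 w 85.8 F [-0.2  0.3  0.8] q6 -0.12 xtool [ 0.  0. -1.]
652.1,62,150,84.8 shift [  81.3 -561.3 -237.4] turn -0.356 alt 2.786
652.1,62,18,84.8 shift [ 213.3 -561.3 -237.4] turn -0.356 alt 2.786
```

move_arm(rows=[[[0,-281,-119],-0.18,85],[[0,-281,-119],-0.18,85],[[0,-281,-119],-0.18,85],[[0,-281,-119],-0.18,85],[[0,-281,-119],-0.18,60],[[0,-281,-119],-0.18,60],[[0,-281,-119],-0.18,60],[[0,-281,-119],-0.18,60]], force=60)

```text
clock: 2.47
position: [0.4538, 0.2859, 0.2315]
ee_rot: [0.563, -0.429, 0.563, 0.427]
contact_force: [0.4, 0.4, -0.6]
width: 0.0601
```

```bash
python3 plan.py 652.1,62,130,84.8
```

```text
t 2.47 pos [453.8 285.9 231.5] jawyaw 74.5 w 60.1 F [ 0.4  0.4 -0.6] q6 -0.87 xtool [ 0.003 -0.002 -1.   ]
652.1,62,130,84.8 shift [ 102.5 -250.6 -162.7] turn -0.179 alt 2.962
```

move_arm(rows=[[[40,-250,-163],-0.18,55],[[40,-250,-163],-0.18,55],[[40,-250,-163],-0.18,55],[[50,-250,-163],-0.18,55],[[60,-250,-163],-0.18,55],[[70,-250,-163],-0.18,55],[[102,-251,-163],-0.18,55],[[102,-251,-163],-0.18,55]])

```text
clock: 3.13
position: [0.6545, 0.0597, 0.1305]
ee_rot: [0.523, -0.479, 0.521, 0.475]
contact_force: [0.9, -0.9, -0.2]
width: 0.0548
```

move_arm(rows=[[[0,0,0],0,55],[[0,0,0],0,55]])

```text
clock: 3.3
position: [0.6544, 0.0579, 0.1279]
ee_rot: [0.523, -0.477, 0.523, 0.475]
contact_force: [0.3, 1.1, 0.5]
width: 0.0549
```

```bash
python3 plan.py 652.1,62,18,84.8
```

```text
t 3.3 pos [654.4  57.9 127.9] jawyaw 84.6 w 54.9 F [0.3 1.1 0.5] q6 -1.49 xtool [ 0.001 -0.002 -1.   ]
652.1,62,18,84.8 shift [109.9   2.8   4.1] turn -0.003 alt 3.138
```

move_arm(rows=[[[30,3,4],0,55],[[60,3,4],0,55],[[85,3,4],0,55],[[100,3,4],0,55],[[110,3,4],0,55],[[110,3,4],0,55]])

```text
clock: 3.8
position: [0.6504, 0.0631, 0.0169]
ee_rot: [0.522, -0.476, 0.524, 0.476]
contact_force: [-0.9, -0.3, -0.2]
width: 0.0548
```

```bash
cat > snap.py <<'E'
import sys
from h import *
n,tag,x0,y0,x1,y1=sys.argv[1],sys.argv[2],*map(int,sys.argv[3:7])
im=viewer.get_image(n)[y0:y1,x0:x1,::-1]
f=min(800/im.shape[1],600/im.shape[0],5)
cv2.imwrite(f"pics/{tag}.png",cv2.resize(im,None,fx=f,fy=f,interpolation=cv2.INTER_CUBIC))
E
python3 plan.py 652.1,62,18,84.8; python3 snap.py side s1 250 60 420 260
```

```text
t 3.8 pos [650.4  63.1  16.9] jawyaw 84.7 w 54.8 F [-0.9 -0.3 -0.2] q6 -1.49 xtool [-0.001 -0.002 -1.   ]
652.1,62,18,84.8 shift [-1.1 -1.8 -1. ] turn -0.002 alt 3.139
```

View pics/s1.png

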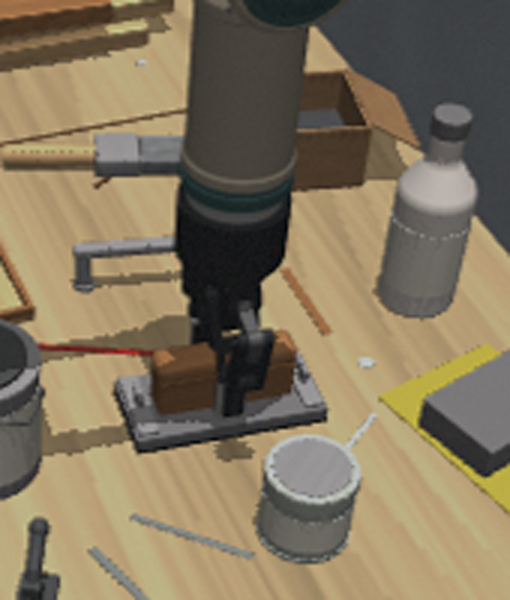

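The fingers straddle the wooden handle near its middle, so I'll close.

move_arm(rows=[[[-1,-1,-1],0,15],[[-1,-1,-1],0,15],[[-1,-1,-1],0,15],[[-1,-1,-1],0,15],[[-1,-1,-1],0,15],[[-1,-1,-1],0,15],[[-1,-1,-1],0,15],[[-1,-1,-1],0,15]], force=60)

```text
clock: 4.52
position: [0.6541, 0.0619, 0.0216]
ee_rot: [0.524, -0.478, 0.522, 0.474]
contact_force: [-0.4, -0.4, 5.6]
width: 0.0249
```

```bash
python3 plan.py
```

```text
t 4.52 pos [654.1  61.9  21.6] jawyaw 84.7 w 24.9 F [-0.4 -0.4  5.6] q6 -1.49 xtool [ 0.005 -0.002 -1.   ]
```

move_arm(rows=[[[-20,0,0],0,15],[[-60,0,0],0,15],[[-100,0,0],0,15],[[-140,0,0],0,15],[[-160,0,0],0,15],[[-160,0,0],0,15],[[-160,0,0],0,15]])

```text
clock: 5.1
position: [0.6535, 0.0622, 0.1828]
ee_rot: [0.524, -0.478, 0.521, 0.474]
contact_force: [-0.1, 0.7, -3.2]
width: 0.0252
```

```bash
python3 plan.py 463.5,245.6,180,91.2; python3 snap.py side s2 150 0 420 260
```

```text
t 5.1 pos [653.5  62.2 182.8] jawyaw 84.6 w 25.2 F [-0.1  0.7 -3.2] q6 -1.49 xtool [ 0.008 -0.002 -1.   ]
463.5,245.6,180,91.2 shift [  1.  206.3 164.9] turn -0.114 alt 3.027
```

View pics/s2.png

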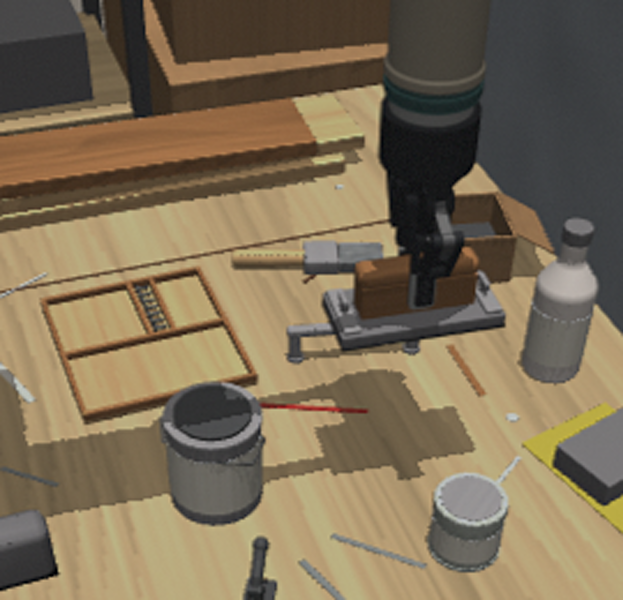

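move_arm(rows=[[[0,20,16],-0.02,15],[[0,50,40],-0.04,15],[[0,80,64],-0.06,15],[[0,110,88],-0.08,15],[[0,140,112],-0.1,15],[[0,170,136],-0.114,15],[[0,196,156],-0.114,15],[[0,206,165],-0.114,15]])

```text
clock: 5.82
position: [0.4563, 0.2471, 0.1767]
ee_rot: [0.492, -0.505, 0.496, 0.507]
contact_force: [0.2, -1.2, -2.9]
width: 0.025
```

move_arm(rows=[[[0,0,0],0,15],[[0,0,0],0,15],[[0,0,0],0,15]])

```text
clock: 6.07
position: [0.4566, 0.2462, 0.1754]
ee_rot: [0.491, -0.505, 0.497, 0.506]
contact_force: [0.1, 0.7, -2.6]
width: 0.0251
```

```bash
python3 plan.py 463.5,245.6,60,91.2; python3 snap.py top s3 50 150 300 330
```

```text
t 6.07 pos [456.6 246.2 175.4] jawyaw 91.3 w 25.1 F [ 0.1  0.7 -2.6] q6 -1.23 xtool [-0.007 -0.004 -1.   ]
463.5,245.6,60,91.2 shift [115.4  -7.7  -0.3] turn 0.002 alt -3.14
```

View pics/s3.png

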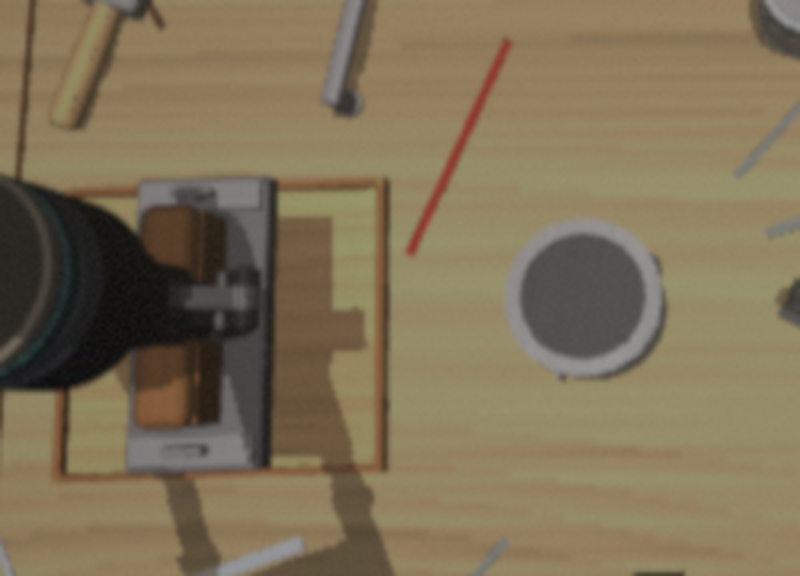

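move_arm(rows=[[[30,-8,0],0,15],[[60,-8,0],0,15],[[90,-8,0],0,15],[[110,-8,0],0,15],[[115,-8,0],0,15],[[115,-8,0],0,15],[[115,-8,0],0,15]])

```text
clock: 6.7
position: [0.4661, 0.2455, 0.0613]
ee_rot: [0.493, -0.505, 0.497, 0.506]
contact_force: [0.8, -0.5, -1.8]
width: 0.0253
```

```bash
python3 plan.py 463.5,245.6,27,91.2; python3 snap.py side s4 130 60 320 220;python3 snap.py top s5 50 190 250 320
```

```text
t 6.7 pos [466.1 245.5  61.3] jawyaw 91.2 w 25.3 F [ 0.8 -0.5 -1.8] q6 -1.24 xtool [-0.005 -0.004 -1.   ]
463.5,245.6,27,91.2 shift [34.3  2.5  0.3] turn -0.0 alt 3.141
```

View pics/s4.png

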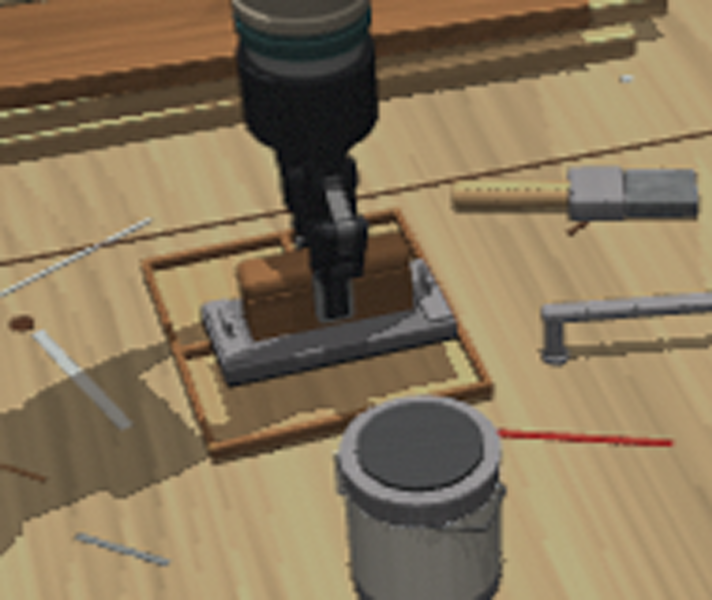

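View pics/s5.png

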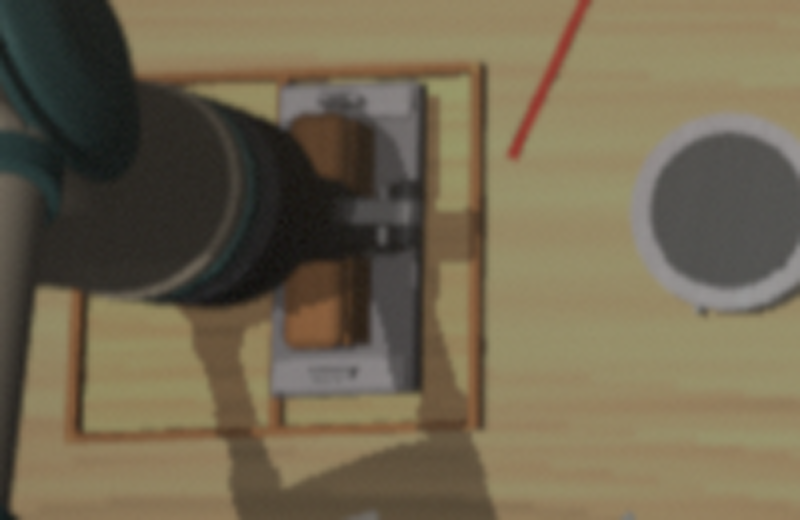

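```bash
cat > held.py <<'E'
import sys
from h import *
k=sys.argv[1]; p0=[float(u) for u in sys.argv[2].split(",")]
views=sys.argv[3].split(",") if len(sys.argv)>3 else ["top","side"]
ms={}
ims={}
for n in views:
    ims[n]=viewer.get_image(n)[:,:,::-1].copy()
    t=proj([[p0[0],p0[1],(p0[3] if len(p0)>3 else 0)+.03]],n)[0]
    L=[d for d in finder.trace(k,n) if np.hypot(*(np.array(d["centre"])-t))<35]
    print(n,[(round(d["score"],2),d["mask"].sum()) for d in L])
    if L: ms[n]=L[0]["mask"]
def go(ms,lab):
    r=fit(k,ms,[p0]); print(lab,(r.x*1e3).round(1),"yaw",np.degrees(r.x[2]).round(1),"cost",round(r.fun,3)); return r.x
if len(ms)>1: p=go(ms,"both")
for n in ms:
    q=go({n:ms[n]},n)
    if len(ms)==1: p=q
i=0
for n in views:
    overlay(k,p,n,ims[n]); c=proj([p[:2].tolist()+[.03]],n)[0].astype(int)
    a=ims[n][max(0,c[1]-75):c[1]+75,max(0,c[0]-100):c[0]+100]
    cv2.imwrite(f"pics/held_{n}.png",cv2.resize(a,None,fx=4,fy=4,interpolation=cv2.INTER_CUBIC))
E
python3 held.py sander_grip .466,.2455,.02,.04
```

```text
top [(0.64, np.int64(2015))]
side [(0.94, np.int64(1589))]
both [464.7 246.   21.1  40.2] yaw 1.2 cost 0.774
top [468.3 252.5  17.8  16.7] yaw 1.0 cost 0.445
side [464.1 252.9   8.5  36.7] yaw 0.5 cost 0.236
```

View pics/held_side.png

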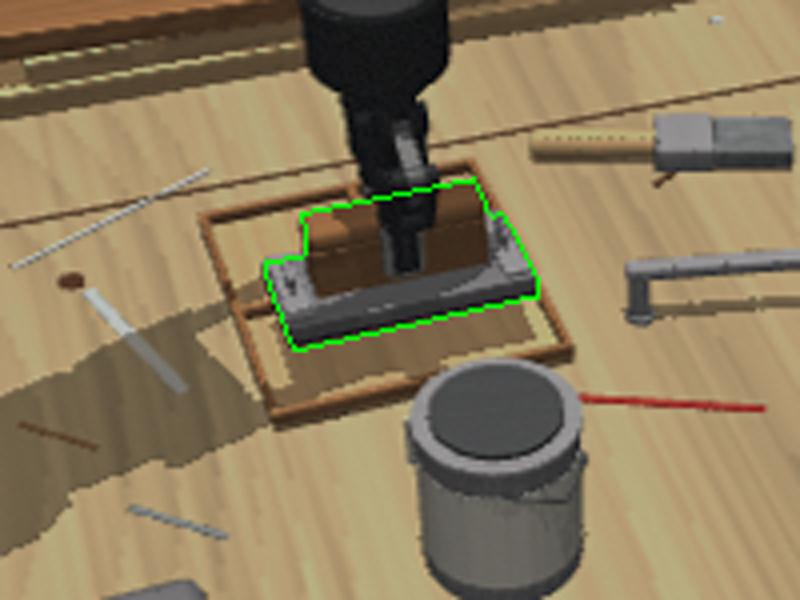

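View pics/held_top.png

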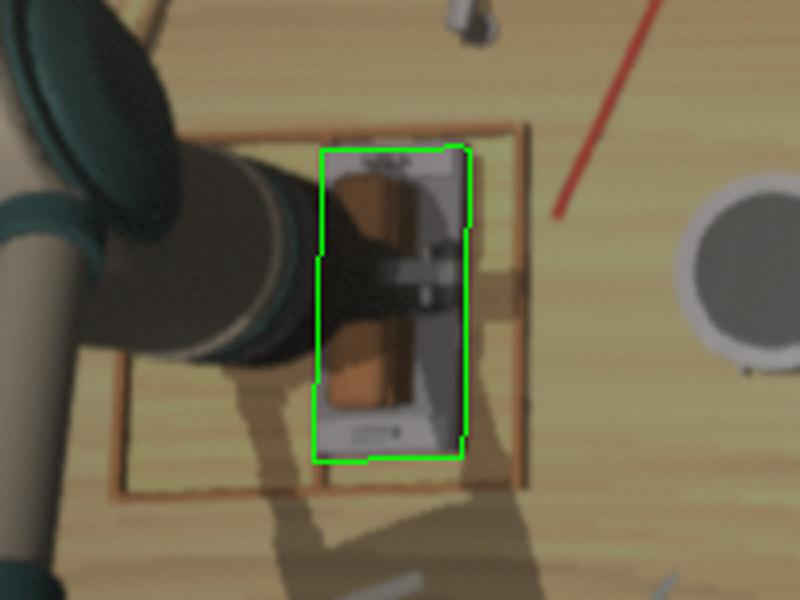

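The held sander matches the model outlines to about 1–2 mm, so I'll lower it.

move_arm(rows=[[[10,3,0],0,15],[[20,3,0],0,15],[[26,3,0],0,15],[[30,3,0],0,15],[[32,3,0],0,15],[[34,3,0],0,15],[[34,3,0],0,15]])

```text
clock: 7.58
position: [0.4622, 0.2459, 0.0276]
ee_rot: [0.493, -0.505, 0.496, 0.506]
contact_force: [-0.4, -0.2, -2.3]
width: 0.0252
```

```bash
python3 plan.py; python3 snap.py side s6 130 60 320 220
```

```text
t 7.58 pos [462.2 245.9  27.6] jawyaw 91.3 w 25.2 F [-0.4 -0.2 -2.3] q6 -1.23 xtool [-0.004 -0.003 -1.   ]
```

View pics/s6.png

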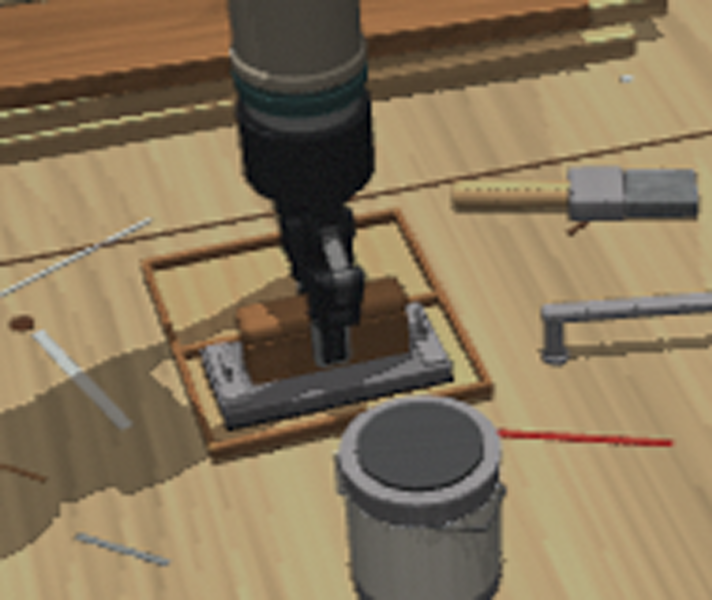

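move_arm(rows=[[[1,0,0],0,15],[[2,0,0],0,15],[[3,0,0],0,15],[[3,0,0],0,15]])

```text
clock: 7.97
position: [0.4624, 0.2461, 0.0266]
ee_rot: [0.493, -0.505, 0.496, 0.506]
contact_force: [-4.3, -0.6, 10.0]
width: 0.0253
```

move_arm(rows=[[[-1,0,0],0,30],[[-1,0,0],0,40],[[-1,0,0],0,45],[[-1,0,0],0,45],[[-20,0,0],0,45],[[-50,0,0],0,45],[[-90,0,0],0,45],[[-120,0,0],0,45]])

```text
clock: 8.63
position: [0.463, 0.2465, 0.1485]
ee_rot: [-0.493, 0.506, -0.496, -0.506]
contact_force: [1.6, -0.0, -0.0]
width: 0.0446
```

```bash
python3 plan.py 464,-80.4,190,153.3
```

```text
t 8.63 pos [463.  246.5 148.5] jawyaw 91.3 w 44.6 F [ 1.6 -0.  -0. ] q6 -1.23 xtool [-0.002 -0.002 -1.   ]
464,-80.4,190,153.3 shift [ -40.8    6.4 -327. ] turn -1.083 alt 2.059
```

move_arm(rows=[[[-40,3,-20],0.12,45],[[-40,3,-60],0.24,45],[[-40,3,-100],0.36,45],[[-40,3,-140],0.48,45],[[-40,3,-165],0.6,45],[[-40,3,-165],0.72,45],[[-40,3,-165],0.84,45],[[-40,3,-165],0.96,45]])

```text
clock: 9.3
position: [0.4638, 0.0808, 0.1887]
ee_rot: [0.672, -0.218, 0.674, 0.217]
contact_force: [-0.2, -0.3, 0.2]
width: 0.0451
```

```bash
python3 plan.py 464,-80.4,190,153.3; python3 held.py sander_grip .4635,.2455,.02,.005
```

```text
t 9.3 pos [463.8  80.8 188.7] jawyaw 35.8 w 45.1 F [-0.2 -0.3  0.2] q6 -0.6 xtool [-0.003 -0.002 -1.   ]
464,-80.4,190,153.3 shift [  -0.9 -130.8  -94.1] turn 1.091 alt -2.05
top [(0.96, np.int64(1190))]
side [(0.66, np.int64(1745))]
both [460.5 247.8  44.    1.8] yaw 2.5 cost 1.437
top [ 431.2  446.7  840.3 -643.8] yaw 48.1 cost 0.424
side [461.  256.4  -4.8  -2.9] yaw -0.3 cost 0.096
```

View pics/held_top.png

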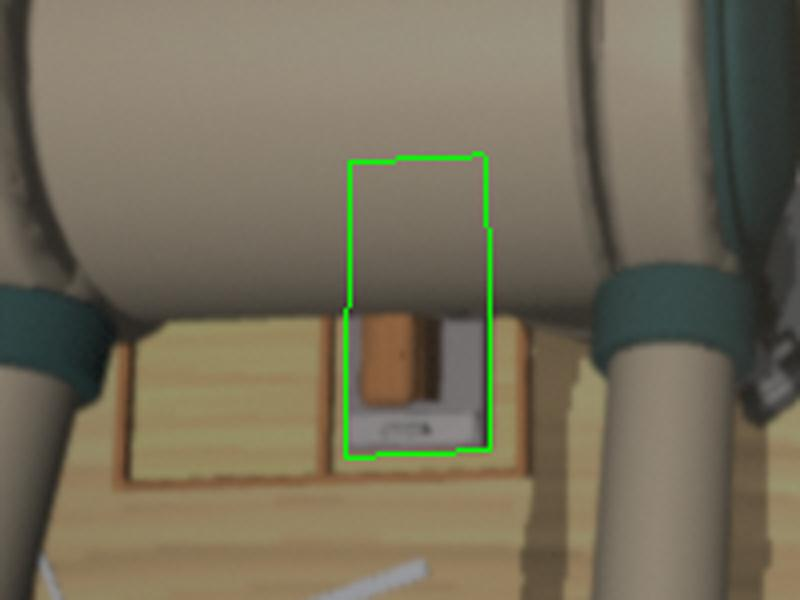

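The arm hides part of the tray, so I'll check the sander once it has moved away. On to the hook.

move_arm(rows=[[[0,-20,-14],0.12,45],[[0,-45,-32],0.24,45],[[0,-70,-50],0.36,45],[[0,-95,-68],0.48,45],[[0,-115,-82],0.6,45],[[0,-131,-94],0.72,45],[[0,-131,-94],0.84,45],[[0,-131,-94],0.96,45]])

```text
clock: 10.17
position: [0.4661, -0.0808, 0.1889]
ee_rot: [0.697, 0.115, 0.698, -0.117]
contact_force: [1.2, -0.4, 0.2]
width: 0.0451
```

```bash
python3 plan.py 464,-80.4,110,153.3; python3 held.py sander_grip .4635,.2455,.02,.005
```

```text
t 10.17 pos [466.1 -80.8 188.9] jawyaw -18.9 w 45.1 F [ 1.2 -0.4  0.2] q6 0.01 xtool [-0.003 -0.002 -1.   ]
464,-80.4,110,153.3 shift [78.9 -0.  -1.9] turn 0.137 alt -3.005
top [(0.6, np.int64(2716))]
side [(0.92, np.int64(1116))]
both [459.6 245.2  19.1   8.2] yaw 1.1 cost 0.792
top [463.1 247.6  23.2  -1.3] yaw 1.3 cost 0.03
side [456.3 291.8  33.1 -30.1] yaw 1.9 cost 0.588
```

View pics/held_top.png

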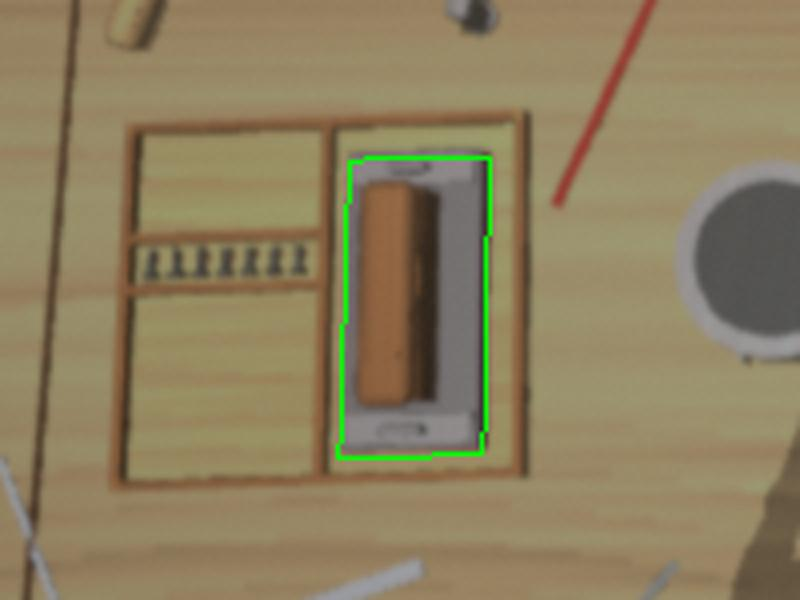

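The sander sits well centred in its bay: gaps look even in the picture, and the fit is within about 2 mm. Now down to the hook.

move_arm(rows=[[[30,0,-2],0.1,45],[[60,0,-2],0.137,40],[[79,0,-2],0.137,40],[[79,0,-2],0.137,40],[[79,0,-2],0.137,40]])

```text
clock: 10.78
position: [0.4633, -0.0784, 0.1095]
ee_rot: [0.687, 0.158, 0.691, -0.16]
contact_force: [-0.1, -0.4, -0.4]
width: 0.0399
```

```bash
python3 plan.py 464,-80.4,15,153.3 ; python3 snap.py side s7 180 130 360 310; python3 snap.py top s8 250 190 400 310
```

```text
t 10.78 pos [463.3 -78.4 109.5] jawyaw -26.0 w 39.9 F [-0.1 -0.4 -0.4] q6 0.14 xtool [-0.005 -0.002 -1.   ]
464,-80.4,15,153.3 shift [94.5 -1.1  1.8] turn 0.013 alt -3.129
```

View pics/s7.png

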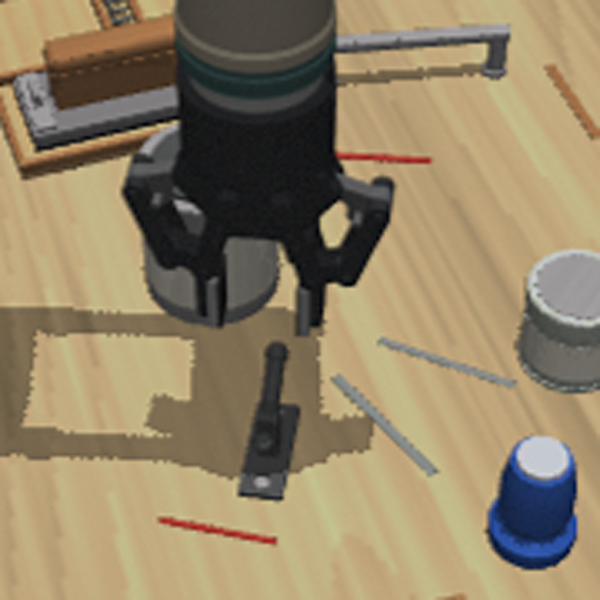

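View pics/s8.png

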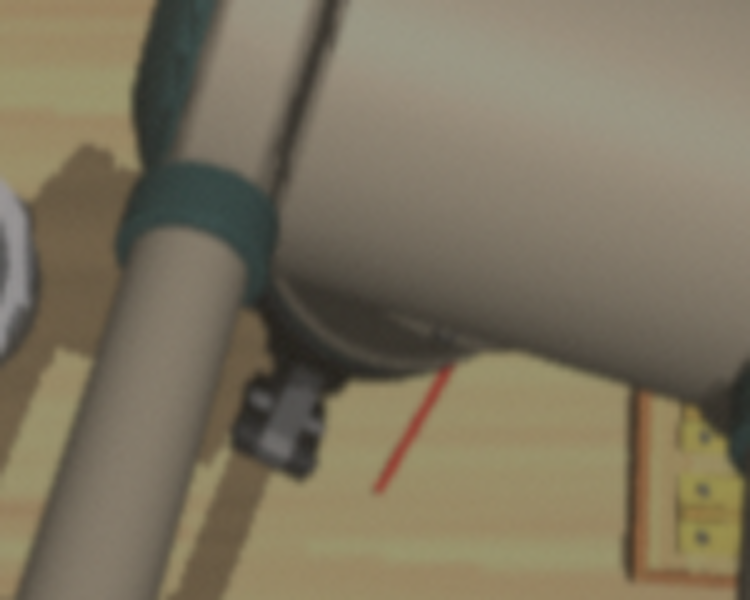

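The hook's prong stands between the open fingers, so I'll lower.

move_arm(rows=[[[30,-1,2],0.01,40],[[60,-1,2],0.01,40],[[80,-1,2],0.01,40],[[90,-1,2],0.01,40],[[94,-1,2],0.01,40],[[94,-1,2],0.01,40]])

```text
clock: 11.38
position: [0.4671, -0.0813, 0.0176]
ee_rot: [0.689, 0.161, 0.688, -0.164]
contact_force: [-0.6, -0.0, 0.4]
width: 0.04
```

```bash
python3 plan.py 464,-80.4,15,153.3 ; python3 snap.py side s9 200 180 320 300
```

```text
t 11.38 pos [467.1 -81.3  17.6] jawyaw -26.6 w 40.0 F [-0.6 -0.   0.4] q6 0.15 xtool [ 0.    -0.003 -1.   ]
464,-80.4,15,153.3 shift [ 2.6 -0.5 -3.2] turn 0.002 alt -3.139
```

View pics/s9.png

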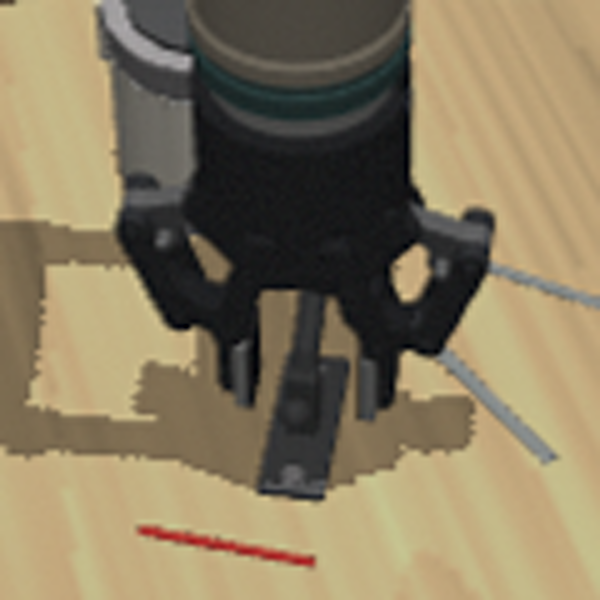

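move_arm(rows=[[[2,0,-2],0,30],[[2,0,-2],0,20],[[2,0,-2],0,12],[[2,0,-2],0,4],[[2,0,-2],0,4],[[2,0,-2],0,4],[[2,0,-2],0,4],[[2,0,-2],0,4]], force=50)

```text
clock: 12.1
position: [0.4662, -0.0807, 0.0172]
ee_rot: [0.69, 0.161, 0.687, -0.164]
contact_force: [-1.2, 0.6, 7.2]
width: 0.0109
```

```bash
python3 plan.py; python3 held.py hook_grip .464,-.0804,1.1 side; python3 snap.py side s10 200 180 320 300
```

```text
t 12.1 pos [466.2 -80.7  17.2] jawyaw -26.6 w 10.9 F [-1.2  0.6  7.2] q6 0.15 xtool [ 0.003 -0.004 -1.   ]
side [(0.66, np.int64(360))]
side [ 462.9  -80.2 1111.1] yaw 63.7 cost 0.494
```

View pics/s10.png

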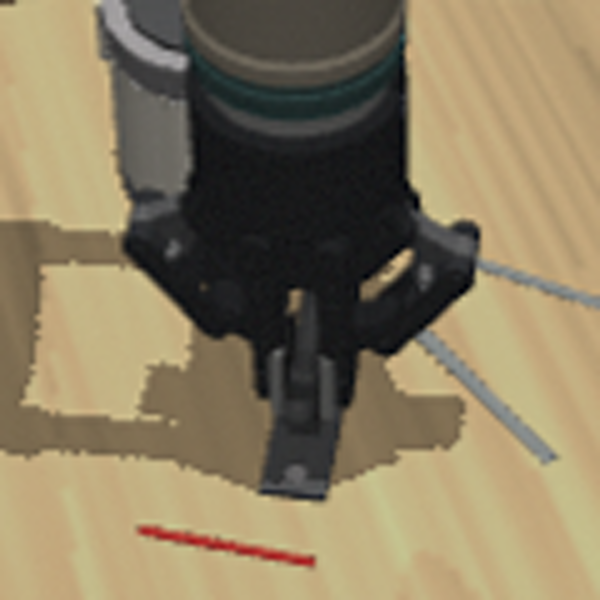

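The hook is gripped at its stem. Lifting now.

move_arm(rows=[[[-10,0,0],0,4],[[-40,0,0],0,4],[[-80,0,0],0,4],[[-120,0,0],0,4],[[-155,0,0],0,4],[[-175,0,0],0,4],[[-175,0,0],0,4]])

```text
clock: 12.83
position: [0.4688, -0.0809, 0.1975]
ee_rot: [0.694, 0.161, 0.683, -0.164]
contact_force: [1.1, -0.0, -1.6]
width: 0.0107
```

```bash
python3 plan.py 520.5,342.8,190,1.2; python3 snap.py side s11 150 0 420 260
```

```text
t 12.83 pos [468.8 -80.9 197.5] jawyaw -26.6 w 10.7 F [ 1.1 -0.  -1.6] q6 0.15 xtool [ 0.014 -0.008 -1.   ]
520.5,342.8,190,1.2 shift [   4.9  402.1 -143.4] turn -0.485 alt 2.657
```

View pics/s11.png

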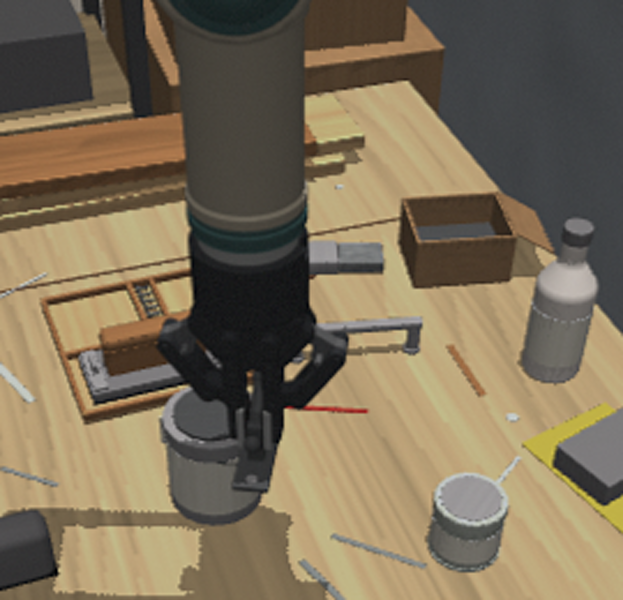

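move_arm(rows=[[[0,20,-7],-0.04,4],[[0,55,-20],-0.08,4],[[0,90,-32],-0.12,4],[[0,125,-45],-0.16,4],[[0,160,-57],-0.2,4],[[0,195,-70],-0.24,4],[[0,220,-78],-0.28,4],[[0,230,-82],-0.3,4]])

```text
clock: 13.55
position: [0.4958, 0.1653, 0.1913]
ee_rot: [0.707, 0.055, 0.703, -0.058]
contact_force: [-0.1, -0.6, -0.9]
width: 0.0106
```

```bash
python3 plan.py 520.5,342.8,190,1.2
```

```text
t 13.55 pos [495.8 165.3 191.3] jawyaw -9.1 w 10.6 F [-0.1 -0.6 -0.9] q6 0.35 xtool [ 0.006 -0.005 -1.   ]
520.5,342.8,190,1.2 shift [  0.5 179.2  -3.7] turn -0.18 alt 2.961
```

move_arm(rows=[[[0,30,0],-0.05,4],[[0,65,-1],-0.1,4],[[0,100,-2],-0.15,4],[[0,135,-3],-0.18,4],[[0,165,-4],-0.18,4],[[0,179,-4],-0.18,4],[[0,179,-4],-0.18,4],[[0,179,-4],-0.18,4]])

```text
clock: 14.22
position: [0.5195, 0.3415, 0.1888]
ee_rot: [0.708, -0.01, 0.706, 0.005]
contact_force: [0.1, -0.8, -2.2]
width: 0.0106
```

```bash
python3 plan.py 520.5,342.8,70,1.2
```

```text
t 14.22 pos [519.5 341.5 188.8] jawyaw 1.2 w 10.6 F [ 0.1 -0.8 -2.2] q6 0.46 xtool [ 0.003 -0.008 -1.   ]
520.5,342.8,70,1.2 shift [118.8   2.2   0.7] turn 0.001 alt -3.141
```

move_arm(rows=[[[30,2,0],0,4],[[65,2,0],0,4],[[95,2,0],0,4],[[115,2,0],0,4],[[119,2,0],0,4],[[119,2,0],0,4],[[119,2,0],0,4]])

```text
clock: 14.8
position: [0.5206, 0.3416, 0.0708]
ee_rot: [0.708, -0.01, 0.706, 0.004]
contact_force: [0.6, 0.8, -0.8]
width: 0.0108
```

```bash
python3 plan.py 520.5,342.8,24,1.2;  python3 snap.py side s12 130 60 320 220;python3 snap.py top s13 50 190 250 320; python3 held.py hook_grip .5205,.3428,1.59,.053
```

```text
t 14.8 pos [520.6 341.6  70.8] jawyaw 1.2 w 10.8 F [ 0.6  0.8 -0.8] q6 0.46 xtool [ 0.004 -0.008 -1.   ]
520.5,342.8,24,1.2 shift [46.8  1.6 -0.3] turn -0.001 alt 3.141
top [(0.56, np.int64(264))]
side [(0.45, np.int64(161))]
both [ 524.1  349.6 1490.6   35.2] yaw 85.4 cost 2.193
top [ 605.   576.9 1582.5 -503.3] yaw 90.7 cost 0.307
side [ 524.6  360.1 1410.6   39.9] yaw 80.8 cost 0.843
```

View pics/s12.png

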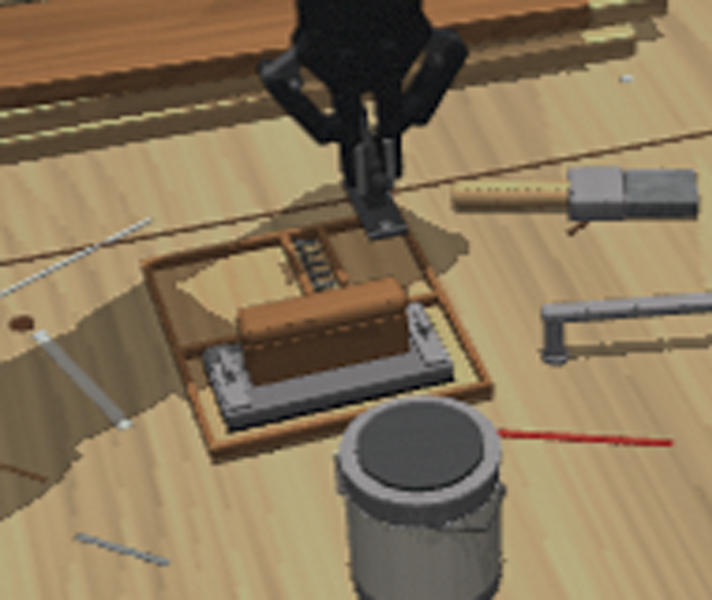

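View pics/s13.png

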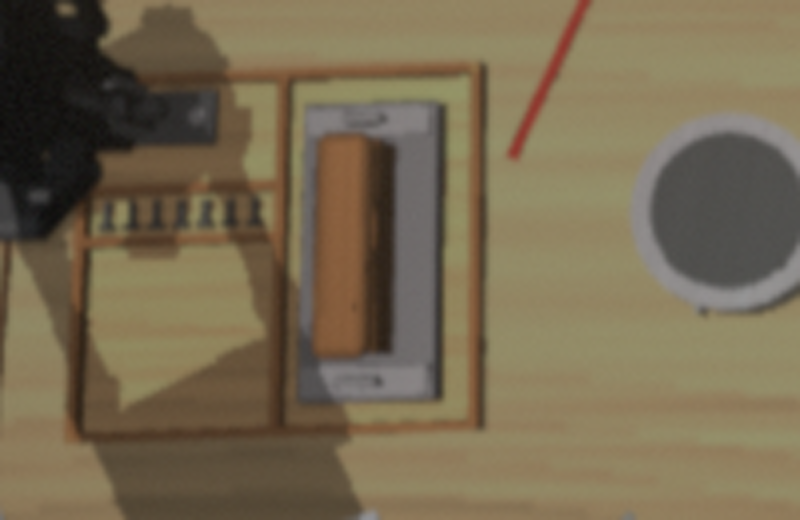

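```bash
python3 - <<'E'
from h import *
z=.0585
X=np.array([[520.6+dx,341.6-34,58.5] for dx in(-13,13)])/1e3
print(((proj(X,"top")-[50,190])*4).round(), "bay edges", ((proj(np.array([[495.5,342.8-46,13],[545.5,296.8,13]])/1e3,"top")-[50,190])*4).round())
X=np.array([[520.6+dx,341.6-34,53.5] for dx in(-13,13)])/1e3
print(((proj(X,"side")-[130,60])*712/190).round())
E
```

```text
[[210. 147.]
 [213.  91.]] bay edges [[269. 183.]
 [274.  81.]]
[[371. 241.]
 [410. 234.]]
```

The plate end appears at top-crop (218,90–145), against a predicted (212,91–147), so the hook is about 1.5 mm toward −y. I'll correct that while lowering.

move_arm(rows=[[[15,3,0],0,4],[[28,3,0],0,4],[[38,3,0],0,4],[[42,3,0],0,4],[[45,3,0],0,4],[[47,3,0],0,4],[[47,3,0],0,4]])

```text
clock: 15.68
position: [0.5207, 0.3456, 0.0241]
ee_rot: [0.709, -0.01, 0.705, 0.005]
contact_force: [0.2, 0.6, -1.2]
width: 0.0108
```

move_arm(rows=[[[1,0,0],0,4],[[2,0,0],0,4],[[2,0,0],0,4]])

```text
clock: 15.93
position: [0.5211, 0.3457, 0.0225]
ee_rot: [0.709, -0.01, 0.705, 0.005]
contact_force: [0.5, 0.8, -0.9]
width: 0.0106
```

```bash
python3 plan.py 520.5,342.8,24,1.2;  python3 snap.py side s14 130 60 320 220
```

```text
t 15.93 pos [521.1 345.7  22.5] jawyaw 1.2 w 10.6 F [ 0.5  0.8 -0.9] q6 0.46 xtool [ 0.006 -0.007 -1.   ]
520.5,342.8,24,1.2 shift [-1.5 -2.9 -0.7] turn 0.001 alt -3.141
```

View pics/s14.png

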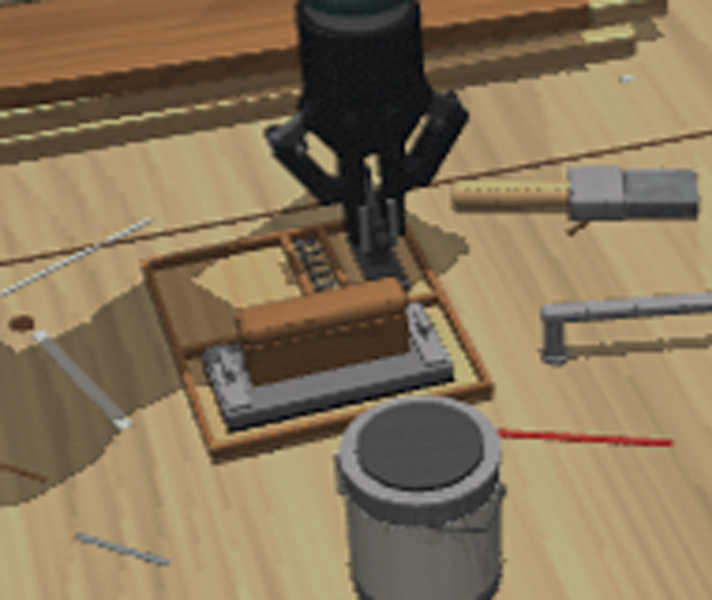

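Nearly on the floor. I'll creep down until it touches.

move_arm(rows=[[[1,-1,0],0,4],[[2,-1,0],0,4],[[2,-1,0],0,4]])

```text
clock: 16.23
position: [0.5212, 0.3456, 0.0222]
ee_rot: [0.709, -0.009, 0.705, 0.006]
contact_force: [-1.7, 1.6, 8.0]
width: 0.0109
```

```bash
python3 plan.py 520.5,342.8,24,1.2
```

```text
t 16.23 pos [521.2 345.6  22.2] jawyaw 1.2 w 10.9 F [-1.7  1.6  8. ] q6 0.46 xtool [ 0.007 -0.005 -1.   ]
520.5,342.8,24,1.2 shift [-1.7 -2.8 -0.7] turn 0.0 alt -3.141
```

move_arm(rows=[[[-1,0,0],0,14],[[-1,0,0],0,20],[[-1,0,0],0,24],[[-1,0,0],0,24],[[-15,0,0],0,24],[[-45,0,0],0,26],[[-85,0,0],0,30],[[-125,0,0],0,40]])

```text
clock: 16.9
position: [0.5195, 0.3455, 0.1472]
ee_rot: [0.708, -0.01, 0.706, 0.005]
contact_force: [1.9, -0.6, 0.1]
width: 0.0394
```

```bash
python3 plan.py 661.4,-65.8,150,30 661.4,-65.8,150,60;  python3 snap.py side s15 130 60 320 220
```

```text
t 16.9 pos [519.5 345.5 147.2] jawyaw 1.2 w 39.4 F [ 1.9 -0.6  0.1] q6 0.46 xtool [ 0.004 -0.006 -1.   ]
661.4,-65.8,150,30 shift [ 4.000e-01 -4.142e+02  1.332e+02] turn -0.503 alt 2.639
661.4,-65.8,150,60 shift [ 4.000e-01 -4.142e+02  1.332e+02] turn -1.026 alt 2.115
```

View pics/s15.png

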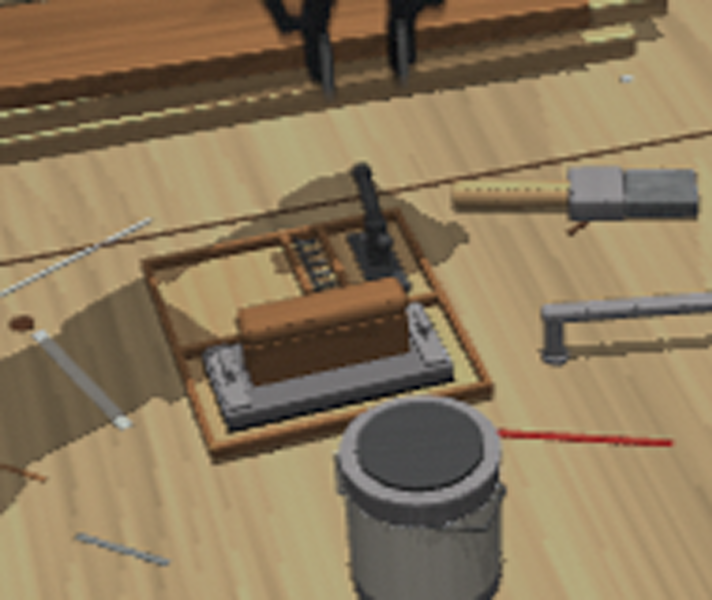

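The hook stands with its plate flat inside the far bay (side crop about (375,260)). Next the wax tin.

move_arm(rows=[[[-20,-20,7],0,50],[[-40,-55,18],0,60],[[-40,-90,30],0,70],[[-40,-125,40],0,80],[[-40,-160,52],0,84],[[-40,-195,63],0,84],[[-40,-230,74],0,84],[[-40,-265,85],0,84]])

```text
clock: 17.62
position: [0.6144, 0.0831, 0.198]
ee_rot: [0.714, -0.007, 0.7, 0.008]
contact_force: [-0.0, 0.6, -0.4]
width: 0.0842
```

```bash
python3 plan.py 661.4,-65.8,150,1.2
```

```text
t 17.62 pos [614.4  83.1 198. ] jawyaw 1.2 w 84.2 F [-0.   0.6 -0.4] q6 0.0 xtool [ 0.019  0.001 -1.   ]
661.4,-65.8,150,1.2 shift [  48.6 -149.9   43. ] turn 0.0 alt -3.141
```

move_arm(rows=[[[10,-35,10],0,84],[[25,-75,21],0,84],[[40,-110,32],0,84],[[49,-140,40],0,84],[[49,-150,43],0,84],[[49,-150,43],0,84],[[49,-150,43],0,84]])

```text
clock: 18.2
position: [0.6613, -0.0656, 0.1494]
ee_rot: [0.713, -0.006, 0.701, 0.008]
contact_force: [-0.7, -0.3, -0.7]
width: 0.0841
```

```bash
python3 plan.py 661.4,-65.8,16,1.2;python3 snap.py side s16 250 80 450 280; python3 held.py hook_grip .5205,.3428,1.59,.005
```

```text
t 18.2 pos [661.3 -65.6 149.4] jawyaw 1.1 w 84.1 F [-0.7 -0.3 -0.7] q6 -0.23 xtool [ 0.018  0.003 -1.   ]
661.4,-65.8,16,1.2 shift [133.4  -0.5  -2.4] turn -0.001 alt 3.141
top [(0.8, np.int64(508))]
side [(0.82, np.int64(275))]
both [ 520.1  344.9 1607.2    6.6] yaw 92.1 cost 0.497
top [ 521.4  343.8 1578.6    6.9] yaw 90.4 cost 0.109
side [ 519.1  350.3 1605.3    5.5] yaw 92.0 cost 0.218
```

View pics/s16.png

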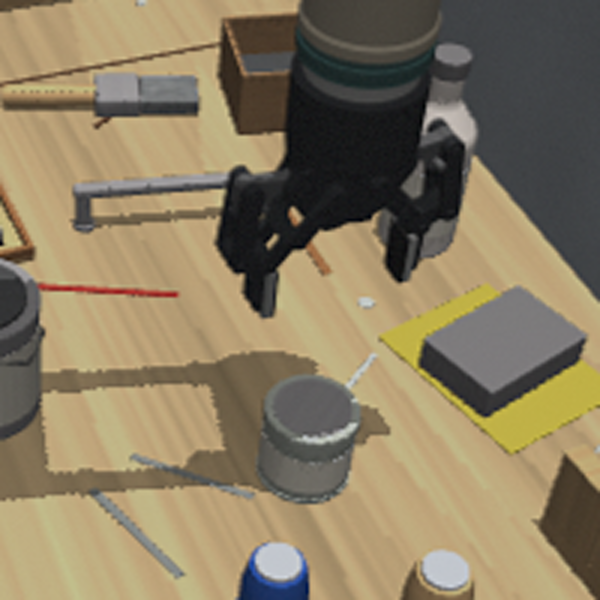

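View pics/held_top.png

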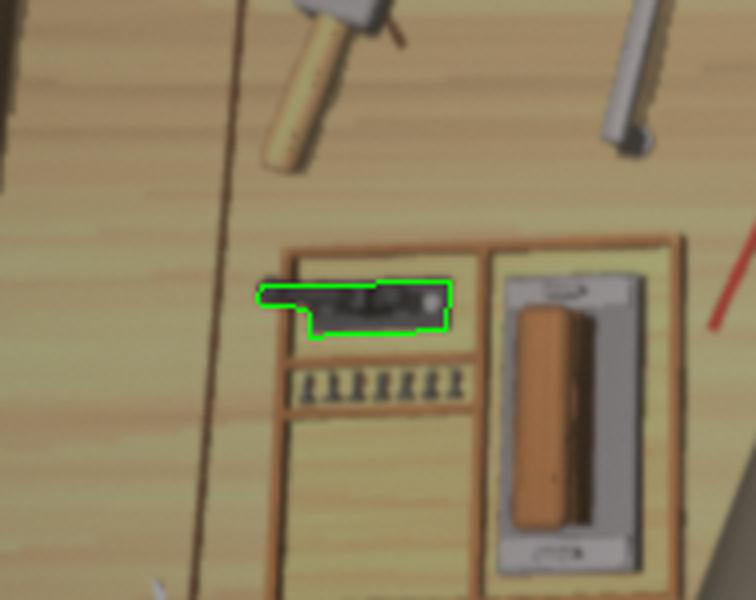

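The hook fits in the middle of its bay to within about 2 mm. I'm descending on the wax tin.

move_arm(rows=[[[35,0,0],0,84],[[70,0,-1],0,84],[[95,0,-2],0,84],[[115,0,-2],0,84],[[128,0,-2],0,84],[[134,0,-2],0,84],[[134,0,-2],0,84]])

```text
clock: 19.03
position: [0.6611, -0.0627, 0.0152]
ee_rot: [0.713, -0.008, 0.701, 0.009]
contact_force: [0.3, 0.2, 0.9]
width: 0.0841
```

```bash
python3 plan.py 661.4,-65.8,16,1.2;python3 snap.py side s17 270 120 450 300
```

```text
t 19.03 pos [661.1 -62.7  15.2] jawyaw 1.4 w 84.1 F [0.3 0.2 0.9] q6 -0.23 xtool [ 0.017  0.002 -1.   ]
661.4,-65.8,16,1.2 shift [-0.8 -3.1  0.3] turn 0.004 alt -3.138
```

View pics/s17.png

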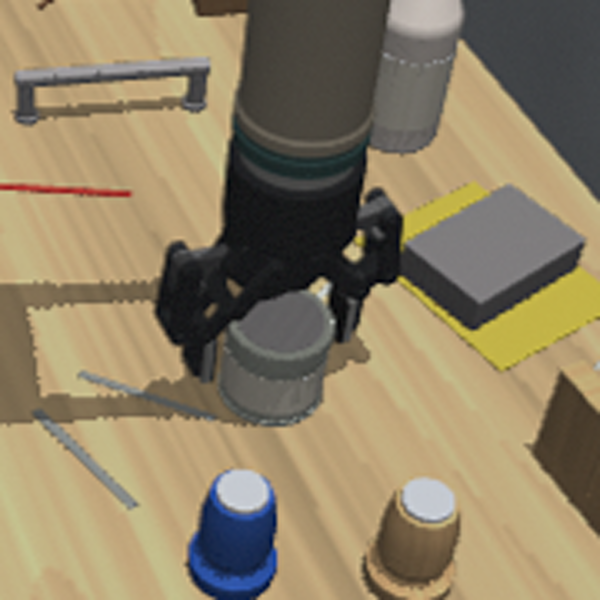

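move_arm(rows=[[[0,-3,0],0,80],[[0,-3,0],0,72],[[0,-3,0],0,64],[[0,-3,0],0,55],[[0,-3,0],0,55],[[0,-3,0],0,55],[[0,-3,0],0,55]], force=70)

```text
clock: 19.67
position: [0.663, -0.0664, 0.0187]
ee_rot: [0.715, -0.008, 0.699, 0.009]
contact_force: [-0.8, -0.4, 5.8]
width: 0.0623
```

move_arm(rows=[[[-10,0,0],0,55],[[-40,0,0],0,55],[[-80,0,0],0,55],[[-120,0,0],0,55],[[-155,0,0],0,55],[[-175,0,0],0,55],[[-175,0,0],0,55]])

```text
clock: 20.25
position: [0.6621, -0.0673, 0.2008]
ee_rot: [0.719, -0.009, 0.695, 0.008]
contact_force: [1.2, -0.3, -2.2]
width: 0.0625
```

```bash
python3 plan.py 421.5,340.8,190,1.2;python3 snap.py side s18 200 0 450 250
```

```text
t 20.25 pos [662.1 -67.3 200.8] jawyaw 1.4 w 62.5 F [ 1.2 -0.3 -2.2] q6 -0.23 xtool [ 0.034 -0.001 -0.999]
421.5,340.8,190,1.2 shift [   2.   413.7 -230.9] turn 0.003 alt -3.138
```

View pics/s18.png

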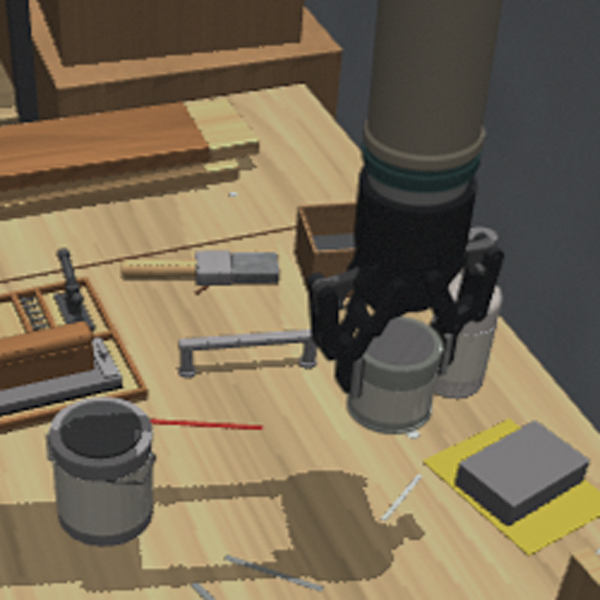

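move_arm(rows=[[[0,17,-10],0,55],[[0,50,-28],0,55],[[0,85,-47],0,55],[[0,120,-67],0,55],[[0,155,-86],0,55],[[0,190,-106],0,55],[[0,215,-120],0,55],[[0,225,-126],0,55]])

```text
clock: 20.97
position: [0.5243, 0.158, 0.1905]
ee_rot: [0.715, -0.009, 0.699, 0.01]
contact_force: [-0.5, 0.4, -3.6]
width: 0.0626
```

```bash
python3 plan.py 421.5,340.8,190,1.2
```

```text
t 20.97 pos [524.3 158.  190.5] jawyaw 1.5 w 62.6 F [-0.5  0.4 -3.6] q6 0.14 xtool [ 0.021  0.001 -1.   ]
421.5,340.8,190,1.2 shift [ -1.5 185.5 -97.8] turn 0.006 alt -3.136
```

move_arm(rows=[[[-1,30,-16],0.006,55],[[-1,65,-34],0.006,55],[[-1,100,-53],0.006,55],[[-1,135,-71],0.006,55],[[-1,165,-87],0.006,55],[[-1,180,-95],0.006,55],[[-1,186,-98],0.006,55],[[-1,186,-98],0.006,55]])

```text
clock: 21.63
position: [0.42, 0.3417, 0.1878]
ee_rot: [0.714, -0.009, 0.7, 0.008]
contact_force: [-1.3, -1.1, -2.8]
width: 0.0627
```

```bash
python3 plan.py 421.5,340.8,75,1.2
```

```text
t 21.63 pos [420.  341.7 187.8] jawyaw 1.3 w 62.7 F [-1.3 -1.1 -2.8] q6 0.54 xtool [ 0.019 -0.001 -1.   ]
421.5,340.8,75,1.2 shift [112.8  -0.8  -0.6] turn 0.002 alt -3.139
```

move_arm(rows=[[[25,-1,0],0,55],[[55,-1,0],0,55],[[80,-1,0],0,55],[[100,-1,0],0,55],[[110,-1,-1],0,55],[[113,-1,-1],0,55],[[113,-1,-1],0,55]])

```text
clock: 22.22
position: [0.4214, 0.3395, 0.074]
ee_rot: [0.713, -0.009, 0.701, 0.007]
contact_force: [0.3, -1.1, -1.6]
width: 0.0627
```

```bash
python3 plan.py 421.5,340.8,25,1.2;  python3 snap.py side s20 110 40 300 200;python3 snap.py top s21 30 190 230 340; python3 held.py wax_tin_center .4215,.3408,0,.056
```

```text
t 22.22 pos [421.4 339.5  74. ] jawyaw 1.3 w 62.7 F [ 0.3 -1.1 -1.6] q6 0.54 xtool [ 0.017 -0.002 -1.   ]
421.5,340.8,25,1.2 shift [49.   1.5 -0.7] turn 0.001 alt -3.14
top [(0.9, np.int64(1244))]
side [(0.89, np.int64(948)), (0.27, np.int64(2064))]
both [420.6 334.7  49.1  61. ] yaw 2.8 cost 0.52
top [ 425.1  395.8 2384.   -88.9] yaw 136.6 cost 0.184
side [419.7 346.3  15.1  54.8] yaw 0.9 cost 0.049
```

View pics/s20.png

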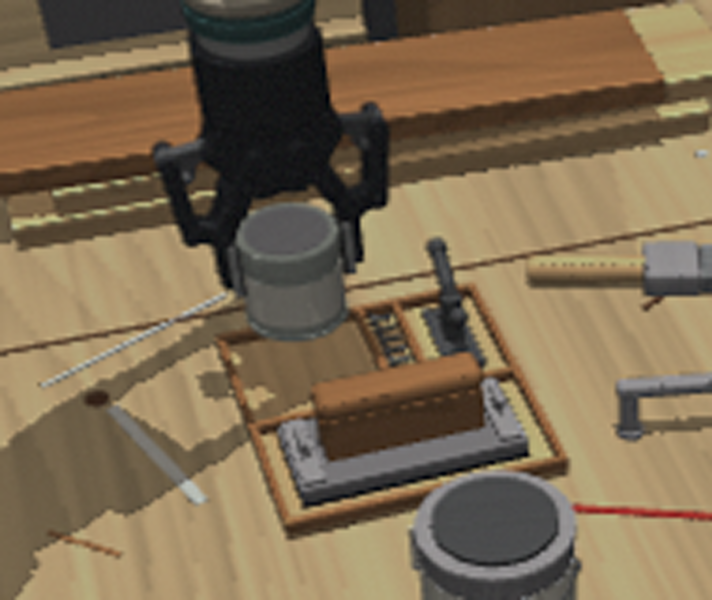

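View pics/s21.png

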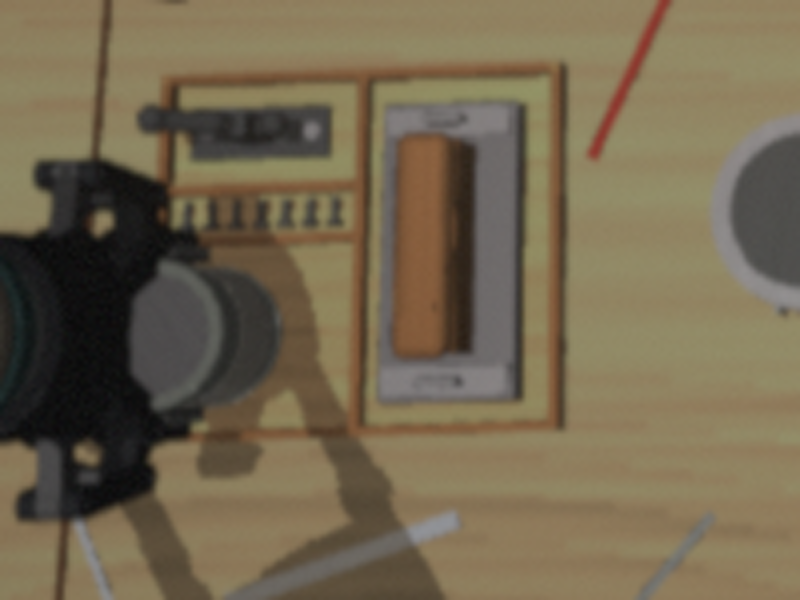

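Side fit puts the held tin about 1 mm from the bay centre, bottom at 55 mm. Lowering.

move_arm(rows=[[[15,1,0],0,55],[[28,1,0],0,55],[[38,1,-1],0,55],[[44,1,-1],0,55],[[47,1,-1],0,55],[[48,1,-1],0,55],[[48,1,-1],0,55]])

```text
clock: 23.1
position: [0.422, 0.3421, 0.0281]
ee_rot: [0.714, -0.008, 0.7, 0.008]
contact_force: [0.3, -0.1, -2.2]
width: 0.0629
```

move_arm(rows=[[[1,0,0],0,55],[[2,0,0],0,55],[[2,0,0],0,55]])

```text
clock: 23.35
position: [0.4223, 0.3422, 0.0263]
ee_rot: [0.715, -0.008, 0.699, 0.008]
contact_force: [-0.2, 0.3, -2.1]
width: 0.0626
```

```bash
python3 plan.py 421.5,340.8,25,1.2;  python3 snap.py side s22 110 40 300 200
```

```text
t 23.35 pos [422.3 342.2  26.3] jawyaw 1.3 w 62.6 F [-0.2  0.3 -2.1] q6 0.55 xtool [ 0.021  0.001 -1.   ]
421.5,340.8,25,1.2 shift [ 1.3 -1.4 -0.8] turn 0.002 alt -3.139
```

View pics/s22.png

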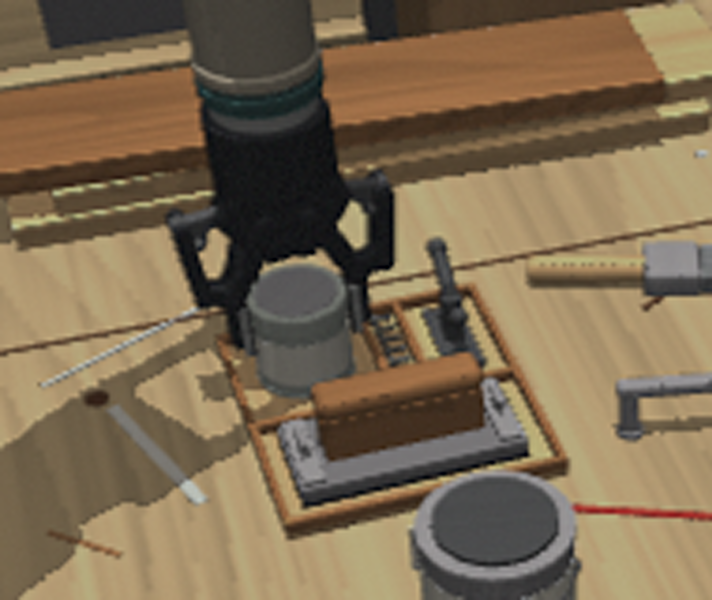

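move_arm(rows=[[[1,-1,0],0,55],[[2,-1,0],0,55],[[3,-1,0],0,55],[[3,-1,0],0,55]])

```text
clock: 23.73
position: [0.4223, 0.3411, 0.0237]
ee_rot: [0.715, -0.008, 0.699, 0.008]
contact_force: [-0.5, -1.8, 1.2]
width: 0.0628
```

move_arm(rows=[[[1,0,0],0,55],[[1,0,0],0,66],[[1,0,0],0,74],[[1,0,0],0,80],[[0,0,0],0,80],[[-15,0,0],0,82],[[-50,0,0],0,82],[[-90,0,0],0,82]])

```text
clock: 24.4
position: [0.4187, 0.34, 0.1125]
ee_rot: [0.713, -0.009, 0.701, 0.007]
contact_force: [1.3, 1.2, 0.3]
width: 0.0818
```

```bash
python3 plan.py 662.5,213,120,-100.3;  python3 snap.py side s23 110 40 300 200
```

```text
t 24.4 pos [418.7 340.  112.5] jawyaw 1.3 w 81.8 F [1.3 1.2 0.3] q6 0.54 xtool [ 0.016 -0.002 -1.   ]
662.5,213,120,-100.3 shift [  -3.3 -132.7  240.9] turn -1.368 alt 1.774
```

View pics/s23.png

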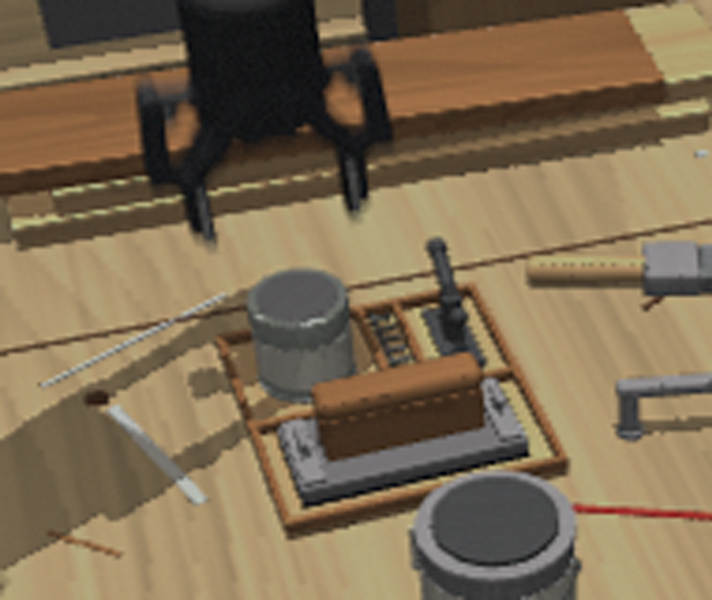

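The wax tin stands upright in its bay. Next is the drawer pull, with the jaw turn split over two calls.

move_arm(rows=[[[-35,0,0],-0.1,75],[[-70,-10,10],-0.2,60],[[-80,-25,42],-0.32,50],[[-80,-42,75],-0.44,45],[[-80,-60,107],-0.56,45],[[-80,-76,139],-0.68,45],[[-80,-92,170],-0.8,45],[[-80,-108,200],-0.92,45]])

```text
clock: 25.12
position: [0.6254, 0.2386, 0.2072]
ee_rot: [0.64, -0.326, 0.618, 0.32]
contact_force: [0.8, -0.1, -0.7]
width: 0.0452
```

```bash
python3 plan.py 662.5,213,120,-100.3
```

```text
t 25.12 pos [625.4 238.6 207.2] jawyaw 54.4 w 45.2 F [ 0.8 -0.1 -0.7] q6 -0.69 xtool [ 0.032  0.007 -0.999]
662.5,213,120,-100.3 shift [ 88.2 -43.2  -1.4] turn -0.442 alt 2.7
```

move_arm(rows=[[[60,-43,-1],-0.12,40],[[60,-43,-1],-0.24,40],[[60,-43,-1],-0.36,40],[[60,-43,-1],-0.44,40],[[60,-43,-1],-0.44,40],[[60,-43,-1],-0.44,40]])

```text
clock: 25.62
position: [0.6618, 0.2131, 0.1479]
ee_rot: [0.554, -0.457, 0.533, 0.447]
contact_force: [0.4, 0.0, 1.7]
width: 0.0404
```

```bash
python3 plan.py 662.5,213,100,-100.3; python3 held.py wax_tin_center .4215,.3408,0,.005; python3 snap.py top s24 30 90 330 320
```

```text
t 25.62 pos [661.8 213.1 147.9] jawyaw 79.5 w 40.4 F [0.4 0.  1.7] q6 -1.18 xtool [ 0.032  0.007 -0.999]
662.5,213,100,-100.3 shift [47.9  0.7 -0.6] turn -0.004 alt 3.138
top [(0.64, np.int64(1410))]
side [(0.61, np.int64(791))]
both [421.4 341.1  77.6   5.2] yaw 4.4 cost 0.221
top [421.9 341.2  27.6   3.6] yaw 1.6 cost 0.041
side [421.4 366.8 109.1 -10.7] yaw 6.3 cost 0.104
```

View pics/s24.png

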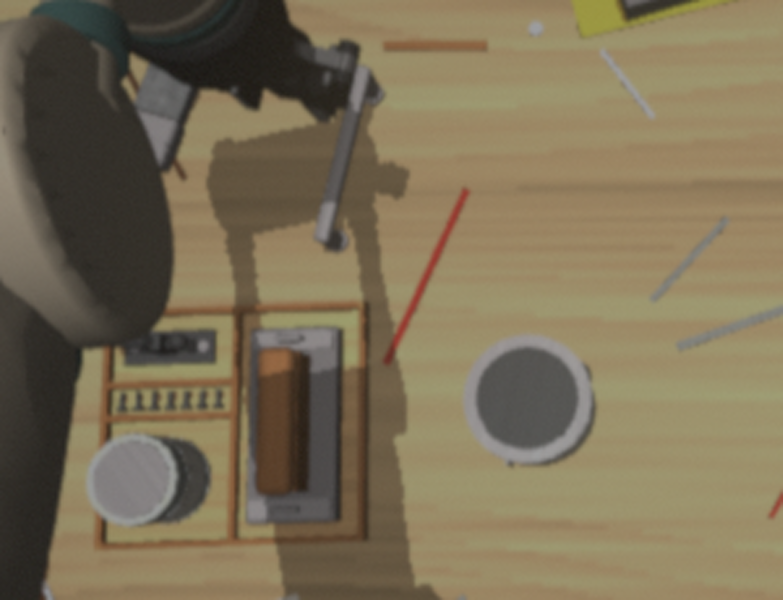

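The wax tin is centred (fit at (421.9,341.2)). The pull lies between the jaws, at about (345,150) in the crop.

move_arm(rows=[[[30,0,0],0,40],[[60,0,-1],0,40],[[80,1,-1],0,40],[[80,1,-1],0,40],[[80,1,-1],0,40]])

```text
clock: 26.28
position: [0.6623, 0.2134, 0.0681]
ee_rot: [0.553, -0.458, 0.533, 0.447]
contact_force: [0.2, -0.2, 0.3]
width: 0.0401
```

```bash
python3 plan.py 662.5,213,17,-100.3; python3 snap.py side s25 230 40 400 190; python3 snap.py top s26 110 90 230 200
```

```text
t 26.28 pos [662.3 213.4  68.1] jawyaw 79.6 w 40.1 F [ 0.2 -0.2  0.3] q6 -1.18 xtool [ 0.031  0.007 -1.   ]
662.5,213,17,-100.3 shift [51.   1.2 -0.9] turn -0.002 alt 3.14
```

View pics/s25.png

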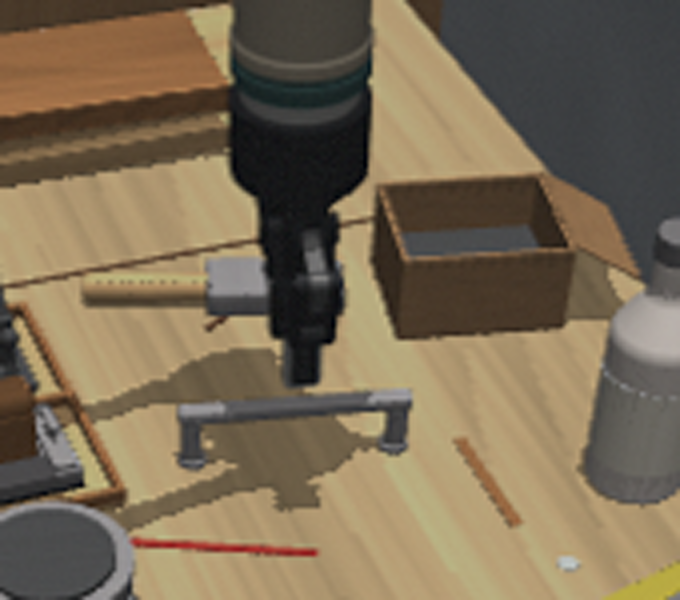

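View pics/s26.png

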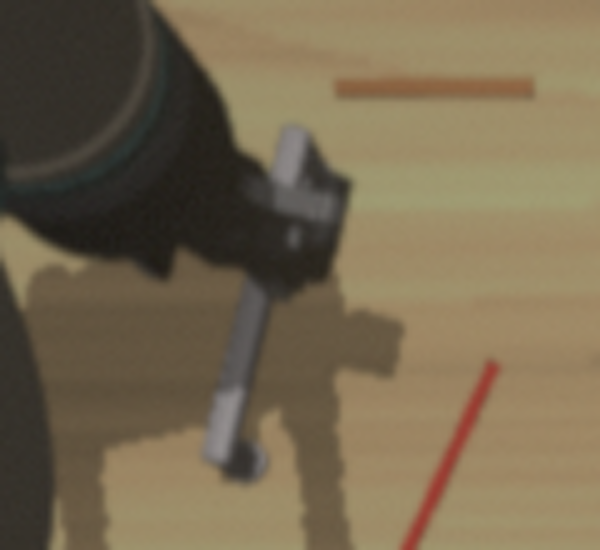

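Aligned: fingers over the bar's middle. Descending and closing.

move_arm(rows=[[[20,1,-1],0,40],[[38,1,-1],0,40],[[48,1,-1],0,40],[[51,1,-1],0,40],[[51,1,-1],0,40]])

```text
clock: 26.8
position: [0.6653, 0.2134, 0.0199]
ee_rot: [0.555, -0.458, 0.532, 0.446]
contact_force: [-0.3, -0.7, -0.4]
width: 0.0402
```

```bash
python3 plan.py 662.5,213,17,-100.3; python3 snap.py side s27 230 40 400 190
```

```text
t 26.8 pos [665.3 213.4  19.9] jawyaw 79.6 w 40.2 F [-0.3 -0.7 -0.4] q6 -1.18 xtool [ 0.036  0.008 -0.999]
662.5,213,17,-100.3 shift [ 2.8  2.7 -0.9] turn -0.002 alt 3.14
```

View pics/s27.png

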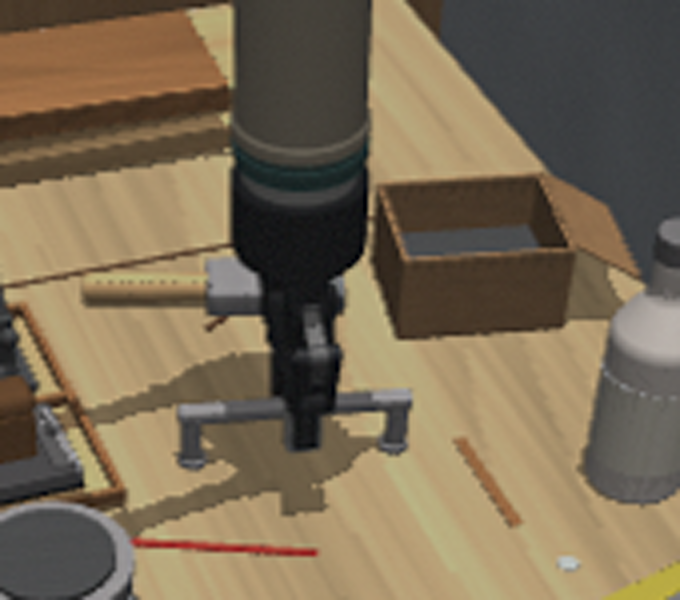

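move_arm(rows=[[[2,3,-1],0,40],[[2,3,-1],0,30],[[2,3,-1],0,20],[[2,3,-1],0,12],[[2,3,-1],0,4],[[2,3,-1],0,4],[[2,3,-1],0,4],[[2,3,-1],0,4]], force=60)

```text
clock: 27.52
position: [0.663, 0.2132, 0.0192]
ee_rot: [0.556, -0.459, 0.531, 0.446]
contact_force: [-0.8, -0.0, 5.2]
width: 0.0107
```

move_arm(rows=[[[-10,0,0],0,4],[[-35,0,0],0,4],[[-70,0,0],0,4],[[-110,0,0],0,4],[[-150,0,0],0,4],[[-175,0,0],0,4],[[-180,0,0],0,4],[[-180,0,0],0,4]])

```text
clock: 28.18
position: [0.6571, 0.2119, 0.2015]
ee_rot: [0.557, -0.46, 0.529, 0.445]
contact_force: [-1.2, -0.0, -1.6]
width: 0.0104
```

```bash
python3 plan.py ; python3 snap.py side s28 180 0 450 240
```

```text
t 28.18 pos [657.1 211.9 201.5] jawyaw 79.6 w 10.4 F [-1.2 -0.  -1.6] q6 -1.18 xtool [ 0.043  0.01  -0.999]
```

View pics/s28.png

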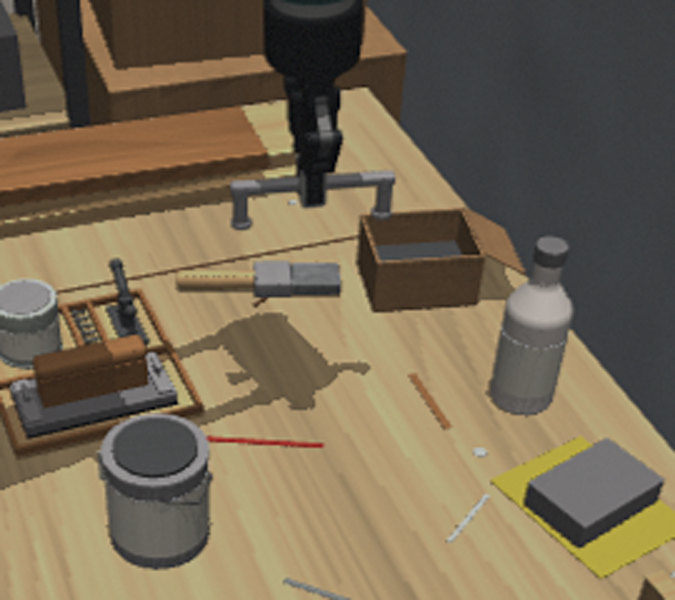

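```bash
python3 plan.py 435.9,-312.1,190,85.6
```

```text
t 28.23 pos [655.7 211.6 198.8] jawyaw 79.6 w 10.9 F [-0.8  0.4 -2. ] q6 -1.18 xtool [ 0.038  0.009 -0.999]
435.9,-312.1,190,85.6 shift [  -4.   121.6 -554.9] turn -0.105 alt 3.037
```

move_arm(rows=[[[0,4,-18],-0.01,4],[[0,11,-52],-0.02,4],[[-1,19,-88],-0.03,4],[[-1,27,-124],-0.04,4],[[-2,35,-160],-0.05,4],[[-2,43,-196],-0.06,4],[[-2,50,-230],-0.07,4],[[-2,58,-265],-0.08,4]])

```text
clock: 28.9
position: [0.5482, -0.0396, 0.1914]
ee_rot: [0.535, -0.479, 0.514, 0.469]
contact_force: [1.1, -1.3, -0.6]
width: 0.0108
```

```bash
python3 plan.py 435.9,-312.1,190,85.6
```

```text
t 28.9 pos [548.2 -39.6 191.4] jawyaw 84.2 w 10.8 F [ 1.1 -1.3 -0.6] q6 -1.68 xtool [ 0.032  0.01  -0.999]
435.9,-312.1,190,85.6 shift [  -4.9   84.1 -282.5] turn -0.024 alt 3.118
```

move_arm(rows=[[[0,10,-35],-0.02,4],[[-1,21,-70],-0.024,4],[[-2,31,-105],-0.024,4],[[-3,42,-140],-0.024,4],[[-4,53,-175],-0.024,4],[[-5,63,-210],-0.024,4],[[-5,73,-242],-0.024,4],[[-5,80,-268],-0.024,4]])

```text
clock: 29.57
position: [0.4386, -0.2992, 0.1873]
ee_rot: [0.529, -0.483, 0.509, 0.477]
contact_force: [0.2, -0.1, -0.8]
width: 0.0108
```

move_arm(rows=[[[0,3,-8],0,4],[[0,3,-8],0,4],[[0,3,-8],0,4]])

```text
clock: 29.82
position: [0.434, -0.3056, 0.1849]
ee_rot: [0.53, -0.481, 0.509, 0.478]
contact_force: [0.1, 0.8, -1.1]
width: 0.0106
```

```bash
python3 plan.py 435.9,-312.1,75,85.6
```

```text
t 29.82 pos [ 434.  -305.6  184.9] jawyaw 85.4 w 10.6 F [ 0.1  0.8 -1.1] q6 -2.27 xtool [ 0.024  0.018 -1.   ]
435.9,-312.1,75,85.6 shift [ 1.098e+02  1.000e-01 -8.500e+00] turn -0.003 alt 3.139
```

move_arm(rows=[[[25,0,-3],0,4],[[55,0,-6],0,4],[[80,0,-8],0,4],[[100,0,-8],0,4],[[108,0,-8],0,4],[[110,0,-8],0,4],[[110,0,-8],0,4]])

```text
clock: 30.4
position: [0.4365, -0.3104, 0.0746]
ee_rot: [0.53, -0.481, 0.509, 0.479]
contact_force: [-0.4, 0.4, -1.8]
width: 0.0106
```

```bash
python3 plan.py 435.9,-312.1,24,85.6; python3 held.py pull_grip .4359,-.312,-.077,.056; python3 snap.py side s29 200 250 380 410; python3 snap.py top s30 350 190 500 320
```

```text
t 30.4 pos [ 436.5 -310.4   74.6] jawyaw 85.5 w 10.6 F [-0.4  0.4 -1.8] q6 -2.28 xtool [ 0.024  0.019 -1.   ]
435.9,-312.1,24,85.6 shift [50.5  1.6 -2.8] turn -0.002 alt 3.14
top [(0.97, np.int64(636))]
side [(0.61, np.int64(860))]
both [ 436.  -310.3  -83.    55.2] yaw -4.8 cost 1.067
top [ 438.7 -311.1  -79.    53.5] yaw -4.5 cost 0.506
side [ 440.5 -296.  -105.1   30.1] yaw -6.0 cost 0.422
```

View pics/held_side.png

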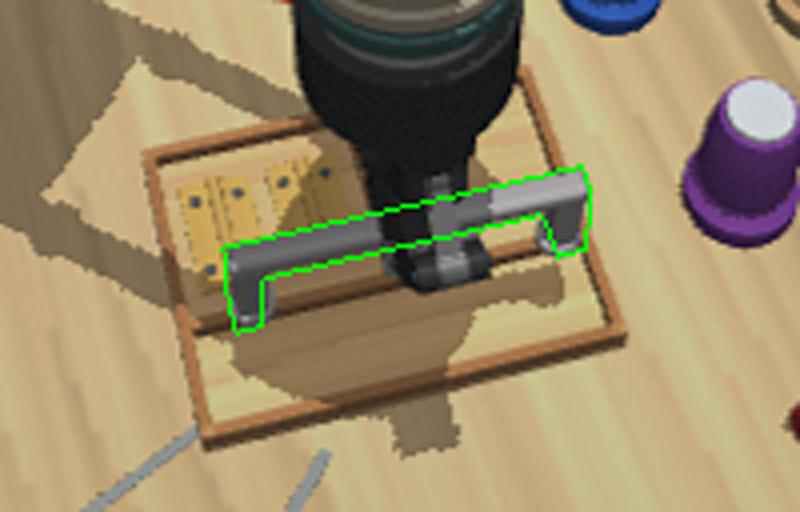

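View pics/held_top.png

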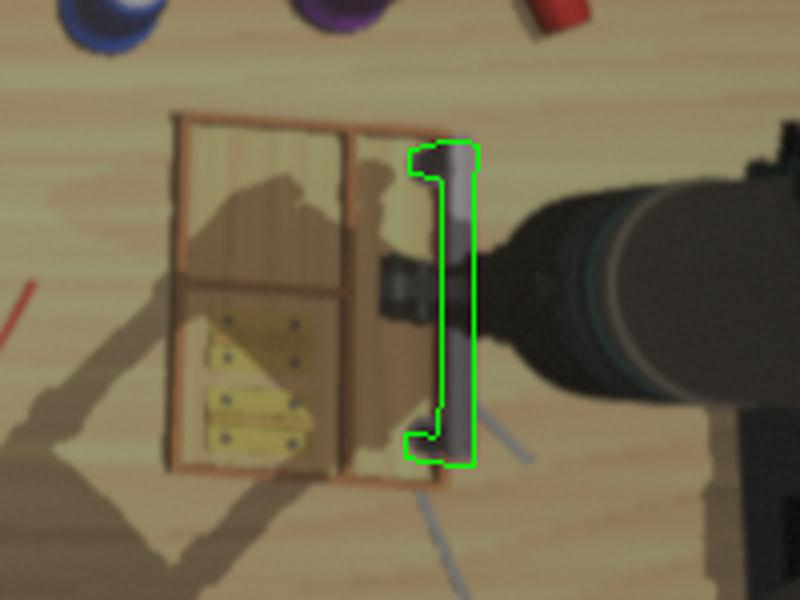

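The held pull is within 2 mm of the target and parallel to the bay. I'll lower it with a small correction.

move_arm(rows=[[[15,2,-1],0,4],[[28,2,-2],0,4],[[38,2,-3],0,4],[[44,2,-3],0,4],[[47,2,-3],0,4],[[47,2,-3],0,4]])

```text
clock: 31.2
position: [0.4354, -0.314, 0.0283]
ee_rot: [0.53, -0.481, 0.509, 0.478]
contact_force: [-0.4, -0.0, -1.3]
width: 0.0106
```

```bash
python3 plan.py 435.9,-312.1,24,85.6; python3 snap.py side s31 200 250 380 410; python3 snap.py top s32 360 200 480 310
```

```text
t 31.2 pos [ 435.4 -314.    28.3] jawyaw 85.4 w 10.6 F [-0.4 -0.  -1.3] q6 -2.29 xtool [ 0.025  0.017 -1.   ]
435.9,-312.1,24,85.6 shift [ 4.4 -0.3  1.8] turn -0.003 alt 3.139
```

View pics/s31.png

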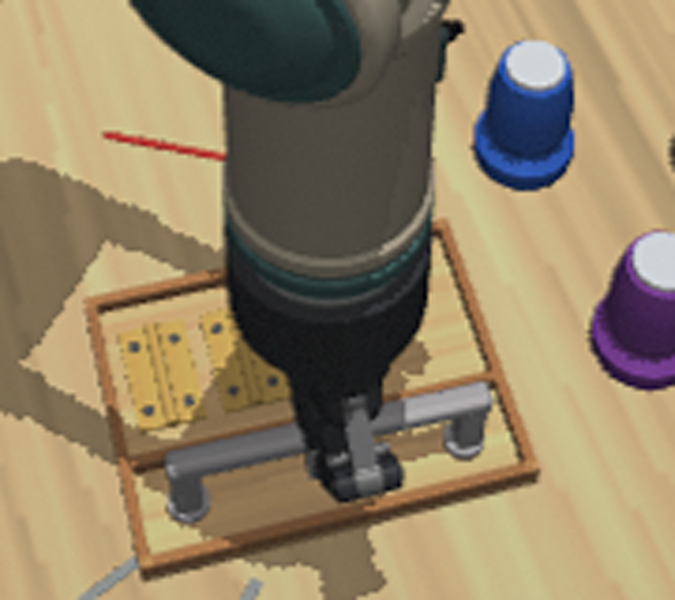

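View pics/s32.png

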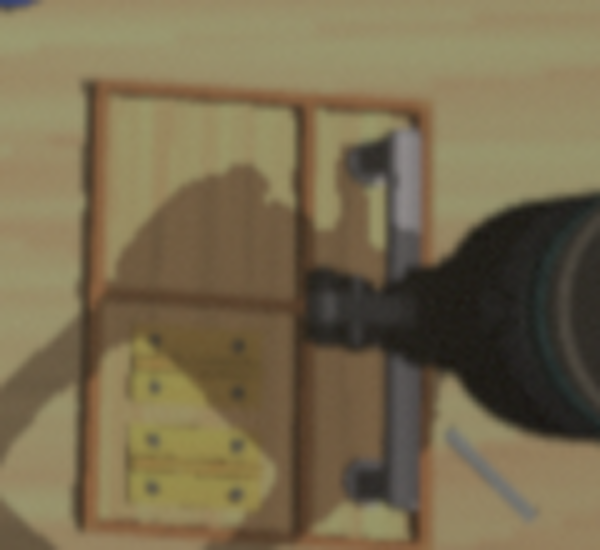

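Feet are inside the bay, at about 366 px against a bay middle of 365. Creeping down to contact.

move_arm(rows=[[[1,0,0],0,4],[[2,0,0],0,4],[[3,0,0],0,4],[[4,0,0],0,4],[[4,0,0],0,4]])

```text
clock: 31.72
position: [0.4359, -0.3142, 0.025]
ee_rot: [0.53, -0.482, 0.509, 0.477]
contact_force: [-0.4, -0.2, -2.1]
width: 0.0106
```

```bash
python3 plan.py 435.9,-312.1,24,85.6
```

```text
t 31.72 pos [ 435.9 -314.2   25. ] jawyaw 85.4 w 10.6 F [-0.4 -0.2 -2.1] q6 -2.29 xtool [ 0.026  0.016 -1.   ]
435.9,-312.1,24,85.6 shift [1.1 0.2 2.1] turn -0.003 alt 3.139
```

move_arm(rows=[[[1,0,1],0,4],[[2,0,1],0,4],[[3,0,1],0,4],[[3,0,1],0,4]])

```text
clock: 32.05
position: [0.4361, -0.3137, 0.024]
ee_rot: [0.53, -0.482, 0.509, 0.477]
contact_force: [-4.1, 0.3, 14.2]
width: 0.0108
```

Contact at 14 N. Releasing with a small opening and backing off.

move_arm(rows=[[[-1,0,0],0,14],[[-1,0,0],0,20],[[-1,0,0],0,24],[[-1,0,0],0,26],[[-1,0,0],0,26],[[-20,0,0],0,26],[[-55,0,0],0,30],[[-95,0,0],0,40]])

```text
clock: 32.72
position: [0.4321, -0.3136, 0.1177]
ee_rot: [0.53, -0.48, 0.509, 0.479]
contact_force: [0.5, -0.8, -0.4]
width: 0.0394
```

```bash
python3 plan.py 676.2,-217.8,170,85.6; python3 snap.py side s33 200 250 380 410
```

```text
t 32.72 pos [ 432.1 -313.6  117.7] jawyaw 85.4 w 39.4 F [ 0.5 -0.8 -0.4] q6 -2.29 xtool [ 0.022  0.019 -1.   ]
676.2,-217.8,170,85.6 shift [ -45.  -236.7  116. ] turn -0.003 alt 3.139
```

View pics/s33.png

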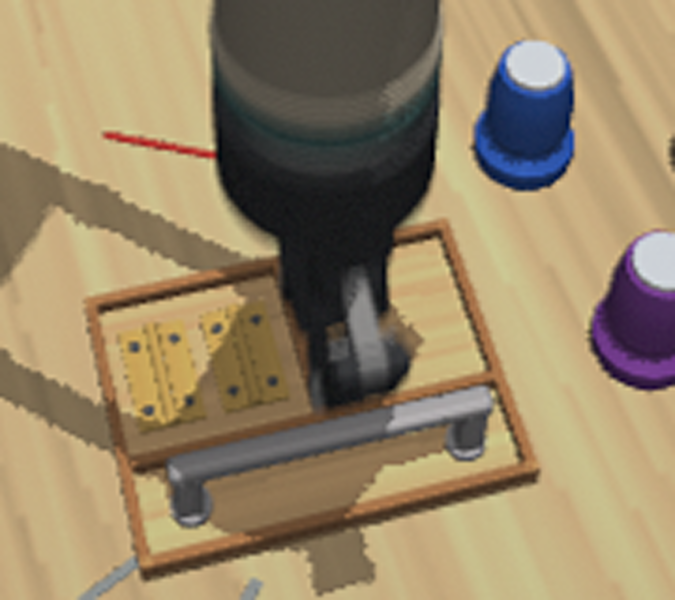

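```bash
python3 - <<'E'
from h import *
# view px in 800x600 of base centres approx
for nm,pad in (("blue",(525,261)),("purple",(613,252)),("nat",(549,194))):
    print(nm, (ground(np.array(pad)*.7,"top",.07)*1e3).round())
E
python3 snap.py top s34 200 60 480 320
```

```text
blue [ 584. -182.]
purple [ 595. -297.]
nat [ 675. -218.]
```

View pics/s34.png

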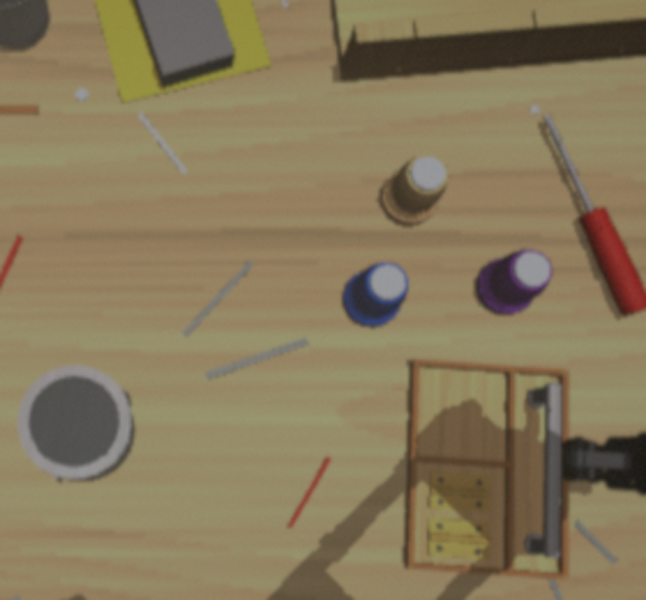

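The natural foot is 98 mm from the blue one, so jaws along x with about 58 mm opening clear everything. Moving over it and turning the jaws.

move_arm(rows=[[[-40,-10,5],0.12,45],[[-65,-35,18],0.24,50],[[-65,-65,32],0.36,58],[[-65,-95,46],0.48,58],[[-65,-125,61],0.6,58],[[-65,-155,76],0.72,58],[[-65,-185,91],0.84,58],[[-65,-200,98],0.96,58]])

```text
clock: 33.48
position: [0.645, -0.2348, 0.1962]
ee_rot: [0.696, -0.185, 0.669, 0.183]
contact_force: [0.3, -0.6, 0.1]
width: 0.0582
```

```bash
python3 plan.py 676.2,-217.8,170,-4.4
```

```text
t 33.48 pos [ 645.  -234.8  196.2] jawyaw 30.2 w 58.2 F [ 0.3 -0.6  0.1] q6 -0.99 xtool [ 0.037  0.007 -0.999]
676.2,-217.8,170,-4.4 shift [27.4 -0.7 34.6] turn 0.604 alt -2.537
```

move_arm(rows=[[[10,0,15],0.12,58],[[20,-1,30],0.24,58],[[27,-1,35],0.36,58],[[27,-1,35],0.48,58],[[27,-1,35],0.6,58],[[27,-1,35],0.604,58],[[27,-1,35],0.604,58]])

```text
clock: 34.07
position: [0.6765, -0.2177, 0.1694]
ee_rot: [0.719, 0.029, 0.694, -0.023]
contact_force: [0.7, 0.1, -0.1]
width: 0.058
```

```bash
python3 plan.py 676.2,-217.8,95,-4.4 676.2,-217.8,15,-4.4
```

```text
t 34.07 pos [ 676.5 -217.7  169.4] jawyaw -4.2 w 58.0 F [ 0.7  0.1 -0.1] q6 -0.35 xtool [ 0.036  0.008 -0.999]
676.2,-217.8,95,-4.4 shift [74.4 -0.9 -2.9] turn 0.003 alt -3.139
676.2,-217.8,15,-4.4 shift [154.3  -1.7  -5.7] turn 0.003 alt -3.139
```

move_arm(rows=[[[25,0,-1],0,58],[[50,0,-2],0,58],[[68,-1,-3],0,58],[[74,-1,-3],0,58],[[74,-1,-3],0,58]])

```text
clock: 34.48
position: [0.6748, -0.2175, 0.0931]
ee_rot: [0.718, 0.029, 0.695, -0.022]
contact_force: [-0.4, 0.2, 0.2]
width: 0.0577
```

```bash
python3 plan.py 676.2,-217.8,15,-4.4; python3 snap.py side s35 310 160 470 340; python3 snap.py top s36 320 80 460 220
```

```text
t 34.48 pos [ 674.8 -217.5   93.1] jawyaw -4.2 w 57.7 F [-0.4  0.2  0.2] q6 -0.36 xtool [ 0.032  0.009 -0.999]
676.2,-217.8,15,-4.4 shift [78.1 -1.2 -1. ] turn 0.004 alt -3.137
```

View pics/s35.png

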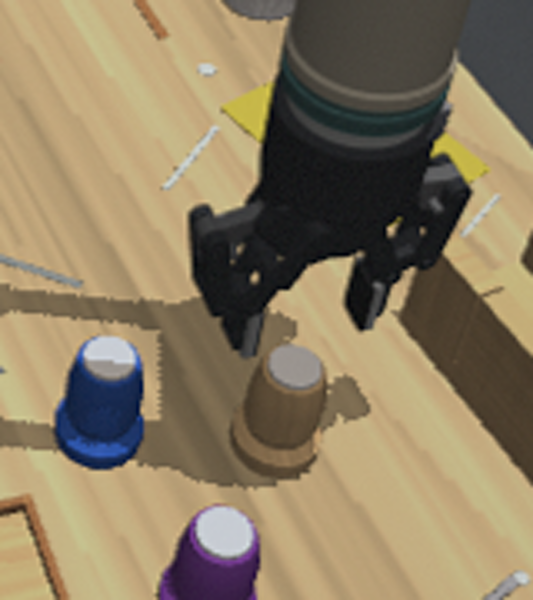

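View pics/s36.png

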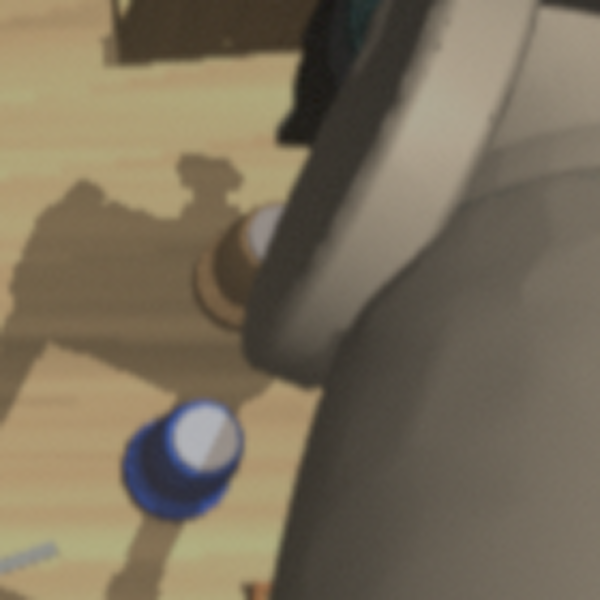

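move_arm(rows=[[[15,-1,0],0,64],[[35,-1,0],0,64],[[55,-1,-1],0,64],[[70,-1,-1],0,64],[[76,-1,-1],0,64],[[78,-1,-1],0,64],[[78,-1,-1],0,64]])

```text
clock: 35.17
position: [0.6794, -0.2189, 0.0192]
ee_rot: [0.72, 0.028, 0.693, -0.023]
contact_force: [0.7, -1.1, -0.3]
width: 0.0641
```

```bash
python3 plan.py 676.2,-217.8,15,-4.4; python3 snap.py side s37 310 180 470 330
```

```text
t 35.17 pos [ 679.4 -218.9   19.2] jawyaw -4.2 w 64.1 F [ 0.7 -1.1 -0.3] q6 -0.36 xtool [ 0.039  0.006 -0.999]
676.2,-217.8,15,-4.4 shift [ 4.1  0.9 -3.4] turn 0.004 alt -3.138
```

View pics/s37.png

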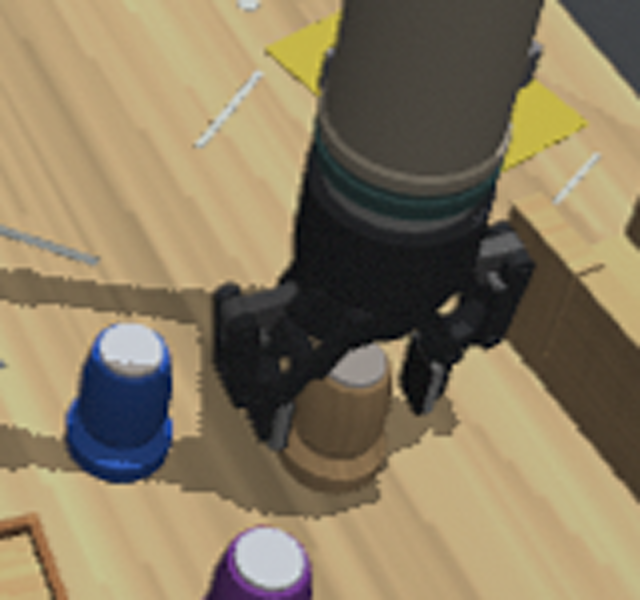

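The foot is between the fingers. Going 3 mm lower, nudging −3 mm in jaw direction, and closing.

move_arm(rows=[[[3,1,-3],0,64],[[3,1,-3],0,56],[[3,1,-3],0,48],[[3,1,-3],0,40],[[3,1,-3],0,35],[[3,1,-3],0,35],[[3,1,-3],0,35],[[3,1,-3],0,35]], force=50)

```text
clock: 35.88
position: [0.6771, -0.2179, 0.0178]
ee_rot: [0.721, 0.028, 0.692, -0.023]
contact_force: [-1.5, -0.1, 5.6]
width: 0.0407
```

move_arm(rows=[[[-10,0,0],0,35],[[-35,0,0],0,35],[[-70,0,0],0,35],[[-110,0,0],0,35],[[-150,0,0],0,35],[[-170,0,0],0,35],[[-170,0,0],0,35]])

```text
clock: 36.47
position: [0.6733, -0.2203, 0.1953]
ee_rot: [0.725, 0.026, 0.688, -0.025]
contact_force: [0.2, -0.6, -0.3]
width: 0.0407
```

```bash
python3 plan.py 484.6,-252.7,190,-4.4; python3 snap.py side s38 230 80 480 330
```

```text
t 36.47 pos [ 673.3 -220.3  195.3] jawyaw -4.2 w 40.7 F [ 0.2 -0.6 -0.3] q6 -0.36 xtool [ 0.052  0.    -0.999]
484.6,-252.7,190,-4.4 shift [  -4.6  -46.  -185.9] turn 0.004 alt -3.137
```

View pics/s38.png

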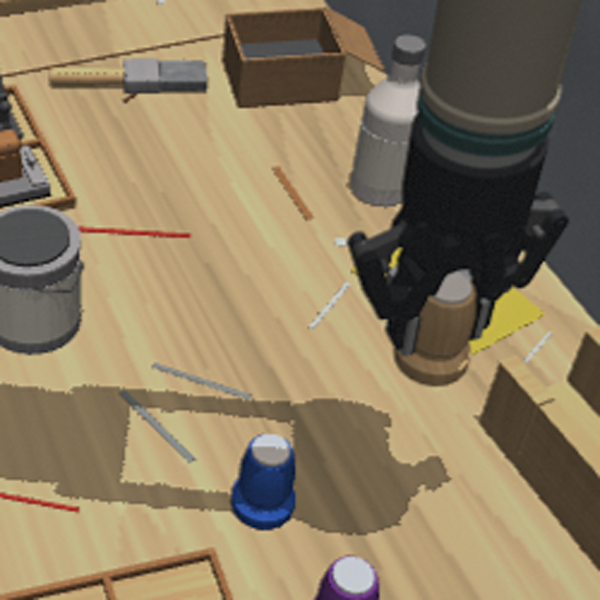

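move_arm(rows=[[[0,-4,-15],0,35],[[-1,-12,-50],0,35],[[-2,-21,-85],0,35],[[-3,-30,-120],0,35],[[-4,-38,-155],0,35],[[-4,-44,-178],0,35],[[-4,-46,-186],0,35],[[-4,-46,-186],0,35]])

```text
clock: 37.18
position: [0.4805, -0.2515, 0.1853]
ee_rot: [0.722, 0.029, 0.691, -0.024]
contact_force: [0.2, -0.4, -1.1]
width: 0.0408
```

```bash
python3 plan.py 484.6,-252.7,75,-4.4
```

```text
t 37.18 pos [ 480.5 -251.5  185.3] jawyaw -4.3 w 40.8 F [ 0.2 -0.4 -1.1] q6 -0.57 xtool [ 0.044  0.005 -0.999]
484.6,-252.7,75,-4.4 shift [110.4  -1.8  -0.6] turn 0.002 alt -3.139
```

move_arm(rows=[[[25,0,0],0,35],[[55,-1,0],0,35],[[80,-2,-1],0,35],[[100,-2,-1],0,35],[[108,-2,-1],0,35],[[110,-2,-1],0,35],[[110,-2,-1],0,35]])

```text
clock: 37.77
position: [0.4851, -0.2528, 0.0748]
ee_rot: [0.722, 0.029, 0.691, -0.024]
contact_force: [-0.3, 0.5, -0.7]
width: 0.0408
```

```bash
python3 plan.py 484.6,-252.7,24,-4.4; python3 held.py foot_center .485,-.2527,0,.057; python3 snap.py top s39 340 180 480 320;cp pics/held_side.png pics/s40.png
```

```text
t 37.77 pos [ 485.1 -252.8   74.8] jawyaw -4.3 w 40.8 F [-0.3  0.5 -0.7] q6 -0.58 xtool [ 0.044  0.005 -0.999]
484.6,-252.7,24,-4.4 shift [50.7 -0.3 -2.7] turn 0.003 alt -3.139
top [(0.6, np.int64(410))]
side [(0.69, np.int64(895))]
both [ 488.8 -244.3  140.4   31. ] yaw 8.0 cost 1.04
top [ 517.3 -350.8 2970.8 -278.6] yaw 170.2 cost 0.278
side [ 511.9 -196.1 -550.1  -46.3] yaw -31.5 cost 0.088
```

View pics/s40.png

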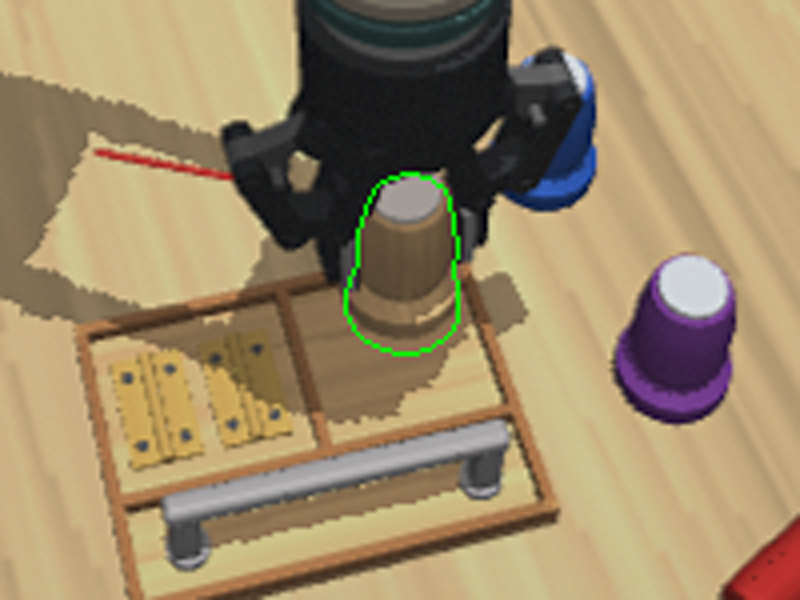

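View pics/held_top.png

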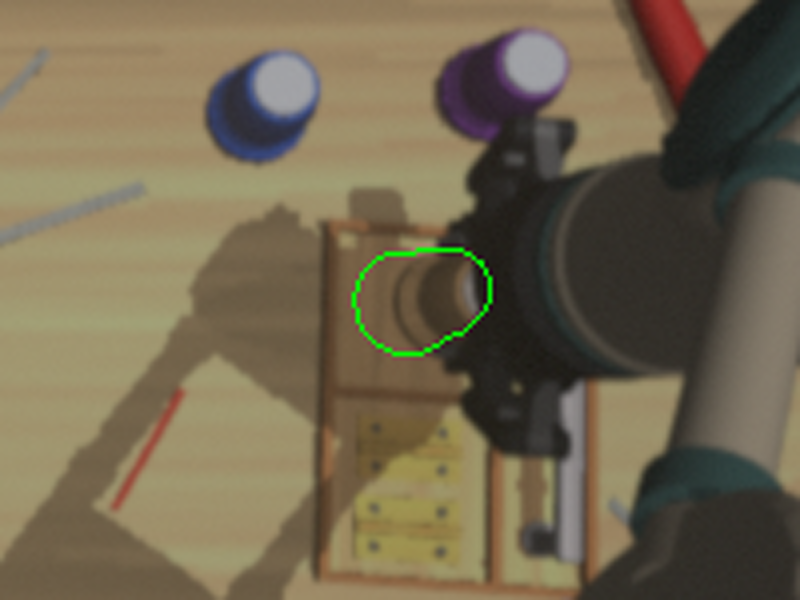

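```bash
python3 - <<'E'
from h import *
for n in("side",):
    for t in (0,0.04):
        X=np.array([[.4851-t*.04,-.2528,.057],[.4851+t*.03,-.2528,.127]])
        p=proj(X,n); print(n,t,p.round(1),"d",(p[1]-p[0]).round(1))
p=proj(np.array([[.4888,-.2443,.03]]),"side")[0].astype(int); print("crop origin",p-[100,75])
print((proj(np.array([[.4851,-.2528,.057],[.4851,-.2528,.127]]),"side")-(p-[100,75]))*4)
E
```

```text
side 0 [[304.5 319.4]
 [306.5 294.7]] d [  2.  -24.7]
side 0.04 [[303.6 319.7]
 [307.2 294.5]] d [  3.6 -25.2]
crop origin [204 248]
[[401.95537008 285.78946232]
 [409.83735129 186.89277548]]
```

```bash
cat > tilt.py <<'E'
from h import *
import sys
px,py,pz=[float(v) for v in sys.argv[1].split(",")]  # pinch point
ms={}
ims={}
for n in("side","top"):
    ims[n]=viewer.get_image(n)[:,:,::-1].copy()
    t=proj([[px,py,pz]],n)[0]
    L=[d for d in finder.trace("foot_center",n) if np.hypot(*(np.array(d["centre"])-t))<40]
    if L: ms[n]=L[0]["mask"].astype(np.float32); print(n,L[0]["centre"],ms[n].sum())
def rend(p,n,S=4):
    dx,dy,h,ax,ay=p  # h: height along axis of pinch
    R=Rot.from_euler("xy",[ax,ay]).as_matrix()
    im=np.zeros((420*S,560*S),np.uint8)
    for P in M["foot_center"]:
        X=(P-[0,0,h])@R.T+[px+dx,py+dy,pz]
        cv2.fillConvexPoly(im,cv2.convexHull(np.round((proj(X,n)+.5)*S).astype(np.int32)),1)
    return cv2.resize(im.astype(np.float32),(560,420),interpolation=cv2.INTER_AREA)
def cost(p):
    c=np.abs(rend(p,"side")-ms["side"]).sum()/ms["side"].sum()
    if "top" in ms: # only require visible mask inside model
        c+=((1-rend(p,"top"))*ms["top"]).sum()/ms["top"].sum()
    return c+((p[0]/.004)**2+(p[1]/.004)**2)*.01
best=None
for a0 in(-.4,-.2,0,.2,.4):
  for h0 in(.03,.045):
    p0=np.array([0,0,h0,a0,0.])
    sx=np.vstack([p0]+[p0+np.eye(5)[i]*[.003,.003,.01,.1,.05][i] for i in range(5)])
    r=minimize(cost,p0,method="Nelder-Mead",options=dict(initial_simplex=sx,maxiter=250,xatol=1e-4,fatol=1e-4))
    print(a0,h0,r.x.round(4),round(r.fun,3))
    if best is None or r.fun<best.fun: best=r
p=best.x
w=[]
for n in("side","top"):
    cs,_=cv2.findContours((rend(p,n)>.5).astype(np.uint8),0,1); cv2.drawContours(ims[n],cs,-1,(0,255,0),1)
    c=proj([[px,py,pz]],n)[0].astype(int); a=ims[n][c[1]-50:c[1]+50,c[0]-50:c[0]+50]; w.append(cv2.resize(a,(400,400),interpolation=cv2.INTER_CUBIC))
cv2.imwrite("pics/tilt.png",np.hstack(w))
E
python3 tilt.py .4843,-.2528,.096
```

```text
side [308.8, 309.8] 856.0
top [406.6, 234.0] 418.0
-0.4 0.03 [ 1.00e-04 -1.40e-03  4.80e-02  2.20e-01 -4.46e-02] 0.167
-0.4 0.045 [ 0.0008 -0.      0.0515  0.2152 -0.044 ] 0.166
-0.2 0.03 [ 0.0012 -0.      0.0515  0.2166 -0.0305] 0.164
-0.2 0.045 [-2.000e-04 -1.500e-03  4.850e-02  2.178e-01 -5.520e-02] 0.169
0 0.03 [ 1.000e-04 -1.700e-03  4.720e-02  2.202e-01 -4.560e-02] 0.169
0 0.045 [ 8.000e-04 -1.000e-04  5.130e-02  2.184e-01 -3.970e-02] 0.165
0.2 0.03 [-1.000e-04 -1.700e-03  4.720e-02  2.191e-01 -4.900e-02] 0.167
0.2 0.045 [ 0.001  -0.0003  0.0511  0.2151 -0.0316] 0.165
0.4 0.03 [ 1.100e-03  2.000e-04  5.230e-02  2.108e-01 -3.350e-02] 0.165
0.4 0.045 [ 0.0016  0.0007  0.0536  0.2175 -0.0244] 0.165
```

View pics/tilt.png

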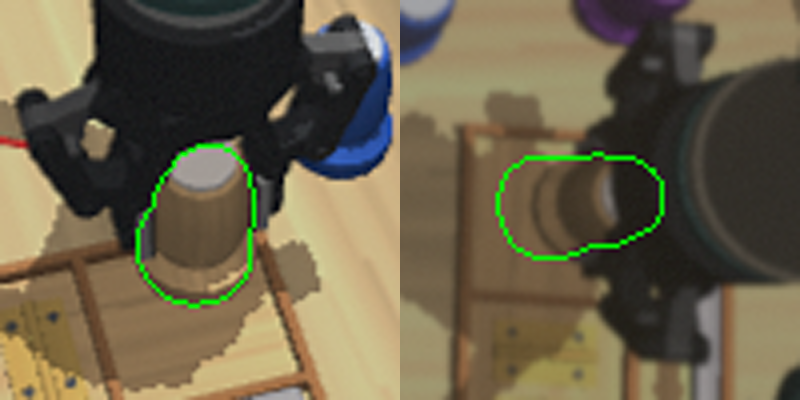

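```bash
python3 - <<'E'
from h import *
a=viewer.get_image("side")[270:350,270:350,::-1]; b=viewer.get_image("top")[200:280,370:450,::-1].copy()
b=np.clip(b.astype(float)*1.7,0,255).astype(np.uint8)
a=cv2.resize(a,(400,400),interpolation=cv2.INTER_CUBIC); b=cv2.resize(b,(400,400),interpolation=cv2.INTER_CUBIC)
def draw(im,n,o,z0,x=.4851,y=-.2528):
    an=np.linspace(0,2*np.pi,40)
    for r,z in((.025,z0),(.021,z0+.046),(.017,z0+.07)):
        q=(proj(np.c_[x+r*np.cos(an),y+r*np.sin(an),0*an+z],n)+.5-o)*5
        cv2.polylines(im,[np.round(q).astype(np.int32)],True,(0,255,0),1)
a0,b0=a.copy(),b.copy()
draw(a,"side",[270,270],.057);draw(b,"top",[370,200],.057)
cv2.imwrite("pics/z1.png",np.hstack([a0,b0])); cv2.imwrite("pics/z2.png",np.hstack([a,b]))
E
```

```text
(no output)
```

View pics/z1.png

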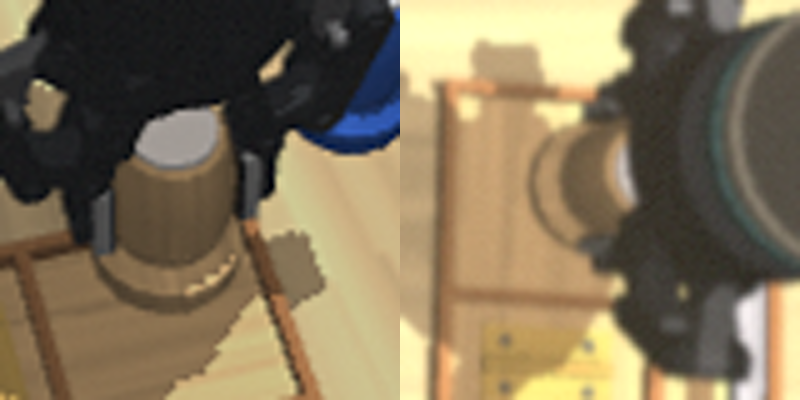

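View pics/z2.png

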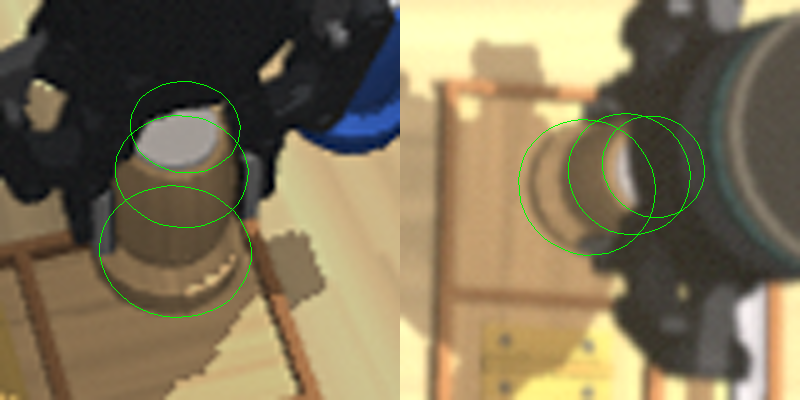

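The overlay of an upright foot at the commanded pose matches both views to about 2 px. So it hangs near upright and was just hard to fit under occlusion. Lowering.

move_arm(rows=[[[15,0,-1],0,35],[[28,0,-2],0,35],[[38,0,-3],0,35],[[45,0,-3],0,35],[[48,0,-3],0,35],[[48,0,-3],0,35]])

```text
clock: 38.82
position: [0.4831, -0.2524, 0.0269]
ee_rot: [0.722, 0.029, 0.691, -0.024]
contact_force: [0.2, -0.2, -1.6]
width: 0.0406
```

```bash
python3 plan.py 484.6,-252.7,23,-4.4; python3 snap.py side s41 220 240 380 390;python3 snap.py top s42 360 180 480 310
```

```text
t 38.82 pos [ 483.1 -252.4   26.9] jawyaw -4.3 w 40.6 F [ 0.2 -0.2 -1.6] q6 -0.58 xtool [ 0.043  0.005 -0.999]
484.6,-252.7,23,-4.4 shift [ 3.9 -0.2  1.4] turn 0.002 alt -3.14
```

View pics/s41.png

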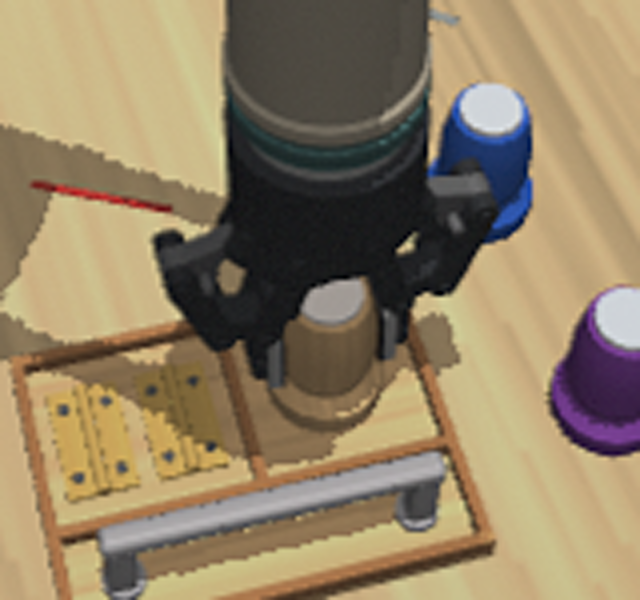

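View pics/s42.png

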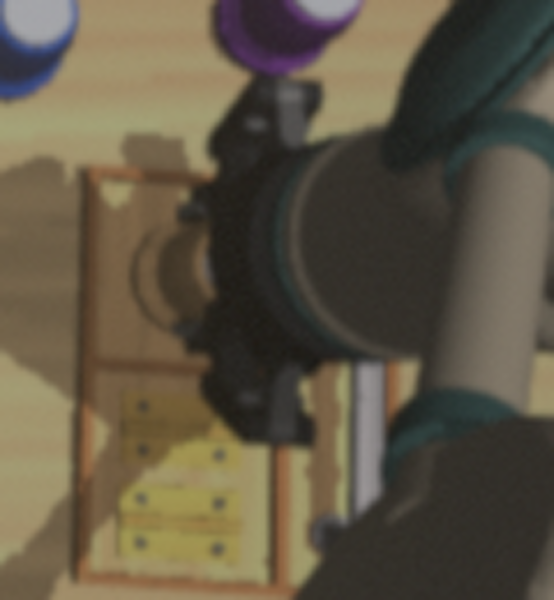

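The foot looks about 3 mm toward −x of the bay middle in both views. I'll shift +3 along the jaws and creep down.

move_arm(rows=[[[0,0,3],0,35],[[1,0,3],0,35],[[2,0,3],0,35],[[3,0,3],0,35],[[4,0,3],0,35],[[4,0,3],0,35]])

```text
clock: 39.42
position: [0.4867, -0.2529, 0.0238]
ee_rot: [0.722, 0.028, 0.691, -0.024]
contact_force: [0.5, 0.6, -0.5]
width: 0.0409
```

```bash
python3 plan.py 484.6,-252.7,23,-4.4
```

```text
t 39.42 pos [ 486.7 -252.9   23.8] jawyaw -4.3 w 40.9 F [ 0.5  0.6 -0.5] q6 -0.58 xtool [ 0.045  0.004 -0.999]
484.6,-252.7,23,-4.4 shift [ 0.7  0.  -2.1] turn 0.002 alt -3.14
```

move_arm(rows=[[[1,0,0],0,35],[[2,0,0],0,35],[[3,0,0],0,35],[[3,0,0],0,35]])

```text
clock: 39.75
position: [0.4869, -0.2531, 0.0227]
ee_rot: [0.722, 0.028, 0.691, -0.024]
contact_force: [-3.2, 1.7, 13.9]
width: 0.0405
```

move_arm(rows=[[[-1,0,0],0,46],[[-1,0,0],0,52],[[-1,0,0],0,58],[[-1,0,0],0,58],[[-1,0,0],0,58],[[-20,0,1],0,58],[[-55,0,2],0,58],[[-95,0,4],0,60]])

```text
clock: 40.42
position: [0.4847, -0.2525, 0.1164]
ee_rot: [0.72, 0.03, 0.693, -0.023]
contact_force: [0.3, -1.1, 0.4]
width: 0.0601
```

```bash
python3 plan.py 300,0,250,-4.4; python3 snap.py side s43 220 240 380 390
```

```text
t 40.42 pos [ 484.7 -252.5  116.4] jawyaw -4.3 w 60.1 F [ 0.3 -1.1  0.4] q6 -0.57 xtool [ 0.04   0.007 -0.999]
300,0,250,-4.4 shift [-139.   239.4 -197.7] turn 0.002 alt -3.14
```

View pics/s43.png

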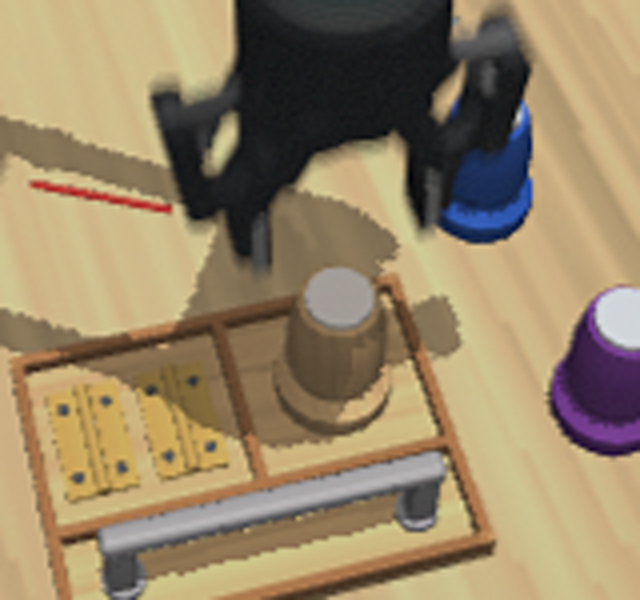

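The foot stands in the middle of its bay. I'll lift and retreat, then check everything.

move_arm(rows=[[[-35,0,0],0,60],[[-75,15,-10],0,60],[[-110,45,-35],0,60],[[-130,75,-60],0,60],[[-130,105,-85],0,60],[[-130,130,-108],0,60],[[-130,155,-130],0,60],[[-130,180,-150],0,60]])

```text
clock: 41.13
position: [0.3449, -0.0634, 0.2473]
ee_rot: [0.726, 0.026, 0.687, -0.027]
contact_force: [1.4, 1.5, -0.0]
width: 0.0598
```

move_arm(rows=[[[0,20,-15],0,60],[[0,35,-25],0,60],[[0,35,-25],0,60],[[0,35,-25],0,60]])

```text
clock: 41.47
position: [0.3224, -0.0263, 0.246]
ee_rot: [0.726, 0.025, 0.687, -0.026]
contact_force: [0.3, -0.5, -0.7]
width: 0.0602
```

```bash
python3 plan.py; cat > fin.py <<'E'
from h import *
tg={"sander_grip":((462.5+1,294.1-48.5),1.2,.005),"hook_grip":((520.5,342.8),91.2,.005),"wax_tin_center":((421.5,340.8),0,.005),"pull_grip":((435.9,-312.1),-4.4,.005),"foot_center":((484.6,-252.7),0,.005),"paint_tin_center":((472.2,65.2),0,0)}
M0={k:[P.copy() for P in v] for k,v in M.items()}
ims={n:viewer.get_image(n)[:,:,::-1].copy() for n in("top","side")}
for k,(xy,yaw,z) in tg.items():
    M[k]=[P+[0,0,z] for P in M0[k]]
    ms={}
    for n in("top","side"):
        t=proj([[xy[0]/1e3,xy[1]/1e3,.03]],n)[0]
        L=[d for d in finder.trace(k,n) if np.hypot(*(np.array(d["centre"])-t))<30]
        if L:
            ms[n]=L[0]["mask"]
            r=fit(k,{n:ms[n]},[(xy[0]/1e3,xy[1]/1e3,np.radians(yaw))]); print(k,n,"off",((r.x[:2]*1e3)-xy).round(1),"yaw",np.degrees(r.x[2]).round(1),"/",yaw,"cost",round(r.fun,3))
        overlay(k,(xy[0]/1e3,xy[1]/1e3,np.radians(yaw)),n,ims[n])
for n in ims: cv2.imwrite(f"pics/fin_{n}.png",cv2.resize(ims[n],(800,600),interpolation=cv2.INTER_CUBIC))
E
python3 fin.py
```

```text
t 41.47 pos [322.4 -26.3 246. ] jawyaw -4.2 w 60.2 F [ 0.3 -0.5 -0.7] q6 -0.24 xtool [ 0.056 -0.003 -0.998]
sander_grip top off [-0.9  0. ] yaw 2.3 / 1.2 cost 0.044
sander_grip side off [82.1 23.1] yaw 75.1 / 1.2 cost 1.457
hook_grip top off [0.7 1.1] yaw 89.6 / 91.2 cost 0.1
hook_grip side off [-0.5 12.8] yaw 89.3 / 91.2 cost 0.281
wax_tin_center top off [ 1.  -0.6] yaw -0.0 / 0 cost 0.045
wax_tin_center side off [0.1 5.4] yaw -0.3 / 0 cost 1.522
pull_grip top off [ 1.2 -2.2] yaw -5.0 / -4.4 cost 0.257
pull_grip side off [-2.9 -0.7] yaw -4.2 / -4.4 cost 0.272
foot_center top off [ 2.  -1.7] yaw 4.0 / 0 cost 0.071
foot_center side off [-1.5  0.8] yaw 4.0 / 0 cost 0.074
paint_tin_center top off [ 1.8 -0.3] yaw 2.6 / 0 cost 0.047
paint_tin_center side off [-2.3  1.4] yaw 2.4 / 0 cost 0.035
```

View pics/fin_top.png

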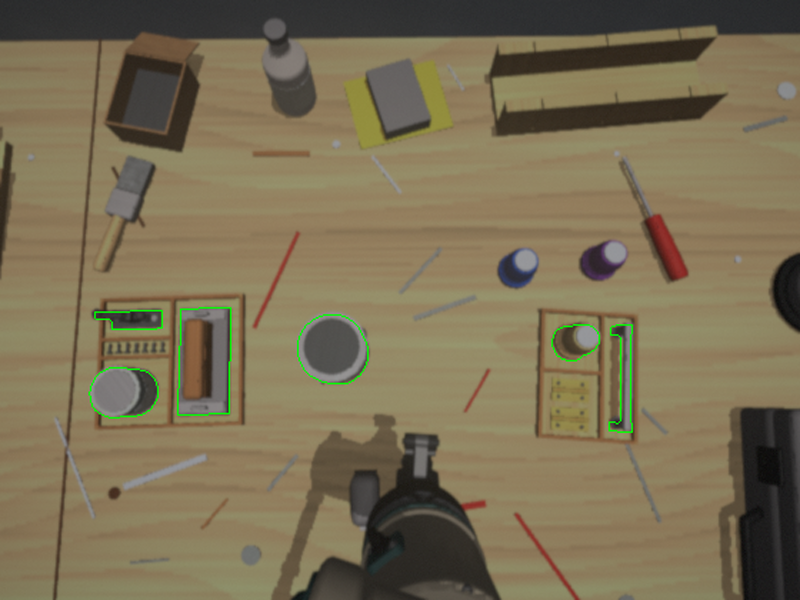

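View pics/fin_side.png

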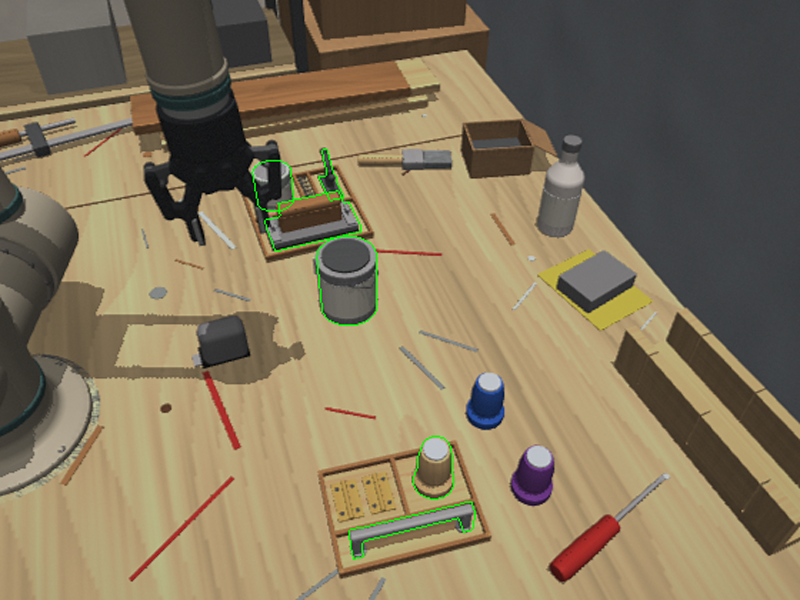

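The target outlines match all five parts in the top view. The paint tin and the blue and purple look-alikes are where they started. Handing in.

```bash
python3 -c "
from rig import manip
s=manip.get_state(); print(s['clock'],s['contact_force'].round(1)); print(manip.sign_off())"
```

```text
42.1667 [-0.6 -1.   0.1]
the job is handed in; nothing more can be done
None
```

Both kits are made up and handed in at 42 s. I worked in the order asked: sander, hook and wax tin in the larger tray, then drawer pull and wooden foot in the smaller tray.

**Positions:** in the last pictures the top-view fits put every part within about 2.7 mm and 2° of its bay centre and direction. All five sit flat and clear of the partitions.

**Left alone:** the paint tin measured the same as at the start, and the blue and purple feet stayed where they were. The arm ended clear of everything, with contact forces near zero.

**Checks that failed or disagreed:**
- The last side-view fits for the sander and wax tin were useless because the arm blocked that view. Their positions rest on the top view, plus side pictures taken right after release.
- The last side fit for the hook read 12.8 mm off, with the hook half hidden behind the sander and the fit poor. The top view put it about 1 mm off.
- The two cameras disagree by 2–5 mm throughout, which I took to be calibration error.
- The tool drifted up to about 3° off vertical while carrying parts. All the parts still settled flat when released.

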